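Interlock three aluminium channels in the banding nest and start the bander

ROBOT

A 7-joint arm with a two-finger parallel gripper is mounted at the origin on the work surface. World frame = base frame: x ahead of the robot, y to its left, z up, the work surface at z = 0. Lengths are in m, angles in rad, forces in N, time in s.
With the tool pointing down it reaches from about 0.425 to 0.925 m from the base axis. Payload 6.8 kg.
Tool frame: the origin (TCP) lies on the front face of the gripper's body, between the roots of the fingers; the fingertips stand 73 mm ahead of it and the grasp point (between the pads) lies 54 mm ahead of it (bot.finger_overhang is the z of the fingertips in the tool frame, in m); z points along the fingers, y is the line along which they close (so a half turn about z gives the same grasp; the last joint's range is limited). The gripper opens to 85 mm and grips with 20 to 120 N. Pads are 22 mm wide; open, the fingers measure 114 mm over their backs; the gripper's body (76 mm by 85 mm) begins 54 mm behind the grasp point. The pads swing forward as they close: fully open they stand 13 mm farther back than shut.
Start: joints at [1.218, 0.477, 0.022, 1.555, -0.011, 1.109, -0.083], TCP at [0.164, -0.655, 0.304] pointing down, gripper open.
Joint ranges: [-2.96, 2.96], [-0.34, 2.1], [-1.41, 1.46], [0.24, 2.44], [-1.37, 4.51], [0.17, 1.92], [-2.96, 2.96]. Speed limits (rad/s): [2.39, 2.39, 3.14, 3.14, 3.14, 3.14, 3.14].

INTERFACE

Orientations are given as a unit quaternion [w, x, y, z].
In Python, from station import bot gives the robot as it stands.
- The arm moves only by the tool servo_tool, never from a script. Its argument "motion" is one flat list of numbers, 7 for each row, row after row: the shift along the tool's x, y, z as a fraction of full scale, then the turn, a rotation vector about the tool's x, y, z as a fraction of full scale, then the closure, from 0 (fully open) to 1 (shut). In form: [tx, ty, tz, ax, ay, az, gripper, tx, ty, tz, ax, ay, az, gripper, ...]. A call has 1 to 5 rows; each row shifts and turns the commanded pose from where the row before left it, along the tool's axes as they then stand; what a row does not reach is not made up. Full scale, the value 1, is 0.02 m for a shift and 0.15 rad for a turn. A row lasts 1/8 s, in which the tool goes at most 62.5 mm and 10.7 degrees, less where a joint would pass 70% of its speed; a pose out of reach is approached as far as the arm can. A call with a number of a shift or a turn outside -1 to 1 is refused whole. A call with a gripper value outside its range is refused whole. The fingers move at their own pace and stop on an object; "grip_force" is the grip in N (left out, the last holds). Time passes only in rows, so rows that do not move let the fingers close. It gives the time, the measured TCP pose, the force, the opening and the grip force at its end, in the units of the state.
- bot.get_obs(): the state, without advancing time (a new reading comes with each control period).
- bot.read_camera(name): name is "side" or "top" or "wrist"; returns the picture (400x640x3 uint8, red, green, blue); there is no depth.
- bot.get_calibration(name): a dict with "mtx" (3x3 intrinsics, pixels), "k1" (the pictures are not rectified: a ray, as slopes to the right and down, at radius r is drawn at 1 + k1 r^2 times it, then the intrinsics apply), "rvec" (rotation vector, rad) and "tvec" (3), from world to camera coordinates, as OpenCV has them. Camera axes: x right, y down, z forward; pixel columns grow to the right and rows downward; lengths in m; the calibration is good to about 2 mm. A picture is of the moment at which its call begins: read the wrist's pose just before it. get_calibration takes no time and is no camera call; for the wrist camera it gives the pose at the moment of the call.
- bot.hand_in(): hands the job in; it is judged then, once.
Trained networks look in the newest picture that a camera, given by its name, has taken for a name from the list of things; names that differ only in an ending like _2 or _b are one class to them, and where a whole thing is asked for, a point or a joint stands for the part that bears it (a point fixed in the world has none). Each returns a list of dicts, best first, with "p" (0 to 1); they miss things now and then, are a little off and sometimes report something else, mostly with a low value. They report only what shows in the picture. A call takes as long as a camera call. They do not tell look-alikes from the thing itself.
- bot.boxes_of(camera, name): "uv" ([column, row] in pixels, amid what is visible of it).
The state is a dict: "t": time; "q": joint angles; "joint_vel": joint speeds; "joint_torque": joint torques, N m; "eef_pos": TCP position; "tool_rot": TCP orientation; "contact_force": force on the tool from outside, world axes, zero at the start; "torque": the same for the moment, N m; "gripper_width": opening from 0.0 (shut) to 1.0 (fully open); "grasp_force": force on a finger pad.
Only numpy, scipy, OpenCV 4.12 (cv2) and the standard library are available. Lean on these libraries where they do the work, as an engineer would, in place of code of your own. Each camera call takes 0.05 s, during which the arm holds its last target. There are 200 camera calls.

TASK

Make up the bundle of three channels in the banding machine's nest: lay the open-up channel from the sloping rack in the empty pocket beside the one already there, then set the open-down channel over the two so that its flanges drop fully home inside both troughs, hooked over the two inner flanges, with the ends lined up; set the channels down, do not let them fall. Then flip up the red guard on the start box until it stays open, press the green start button beneath it fully and let it go, leaving the guard open. Do not press start before the bundle is complete, and leave the other things on the bench where they are.

Things in the scene. Friction and masses are not known exactly. Their poses are not given: they have to be found in the camera images.
- nest: Banding machine's loading nest, fixed, level: black base 176 (x) x 212 (y) x 12 mm. Origin: centre of its underside; x along the pockets towards the arch (to the robot's left). White ribs 5 mm high frame two pockets 50 x 150 mm on its top, centred at x 0, y +38.5 and -38.5 mm (27 mm rib between, 10 mm fences outside). A 48 mm channel has 1 mm play each side.
- empty_pocket (a point): Floor centre of the nest's empty pocket (nest y = -38.5 mm, the farther from the robot), 12 mm over the bench; axes as the nest. A lower channel fully down has its origin 13 mm above this, 25 mm over the bench; the upper channel fully home has its origin 29 mm over the bench at nest x 0, y about 0 (51 mm when it only rests on flange edges).
- arch (a point): Blue strap arch over the nest's +x end: this point is the middle of the crossbar's lower front edge (nest x 45 mm, 120 mm over the bench). The bar is 30 mm deep, its top 162 mm over the bench; uprights 22 mm wide from nest y +/-84 to 106 mm. The channels' last 25 mm lie beneath it, so bring them in from the open end, or low. Behind it stands a feed unit 66 mm high.
- first: Channel already open-up in the nest's +y pocket (the nearer), loose within the play. All three are alike: aluminium U-channel 140 mm long, 48 wide outside, 26 high, web and flanges 4 mm thick (40 mm inside), about 0.1 kg. Origin: middle of length, width and height; x along the length (here as the nest's), y across, z to the open side.
- upward: Channel lying open side up in one lane of the sloping rack (either lane); shape and axes as first. x points up the slope, z square out of the slope. It goes open-up in the empty pocket.
- downward: Channel lying open side down in the other rack lane; shape and axes as first, x up the slope, z into the slope. It goes open-down on top: its 40 mm inside passes over the lower two's inner flanges, 37 mm over all when both lie mid-pocket (35 to 39 with play), so 1.5 mm free each side, at worst 0.5. If it lands on an edge, lift, shift sideways, feel again.
- rack: Fixed pick rack: steel shelf 166 x 166 mm sloping 30 degrees, low end to the robot's right. Origin on the bench under its centre; x up the slope, y square to it. Lanes centred at y +46 and -46 mm, rib between 5 mm high, side edges 7 mm; a stop 16 mm high across the low end, where the channels rest. Shelf surface 62 mm over the bench at its centre.
- start_box: Yellow start box 84 x 84 x 55 mm high (foot plate 100 x 100 x 4), fixed. Origin: centre of its underside; x from its front (guard's lip, on the robot's right) to its back (hinge). Green button on its top at x -3, y 0 mm.
- guard (a joint): Angle of the red guard, rad: 0 shut, 1.9 fully open against its stop; the front swings up and back about a level hinge. It turns freely (under 0.5 N at the lip): let go below about 1 rad it falls shut, beyond that it falls open to its stop and stays there. Open means over 1.6.
- guard_hinge (a point): On the guard's hinge axis (along the start box's y): box x +30 mm, 56 mm over the bench.
- guard_lip (a point): Middle of the underside of the guard's front lip; moves with the guard. Shut, it is 72 mm in front of and 37 mm above the hinge. The guard is a hood 54 mm wide with its front wall 63 mm in front of the hinge; its top plate, 3 mm thick, overhangs that wall as a lip ending 81 mm in front of the hinge, 9 mm beyond the box's front face.
- start (a joint): Travel of the green button, m: 0 up, 0.006 fully pressed; a spring, about 5 N when fully pressed.
- start_top (a point): Centre of the green button's top (28 mm across), under the guard; press straight down.
Mind the look-alikes: they are no part of the job. What is shaped like the first but orange is not meant.

How it is judged:
By the outcome, as a careful person would: the job done as asked, in the order asked, and still so for the second after the job is handed in, with the robot touching nothing.
It also fails if it takes over 70 s, if anything falls off the work surface, if the arm or the gripper's body presses on something with over 40 N, if the wrist force passes 120 N, or if a joint passes its speed limit or range.

## Working session

There is one attempt and no reset: what is moved stays moved. The work goes in short steps, Python scripts to look and compute and a tool call to move; the robot and the scene stay as the last step left them, time stands still between calls to the robot, and variables do not carry over. Pictures are saved under pics/ and viewed, at most 10 in all, crops included, and the job is handed in when it is done.

Besides the shell and the picture viewer there is one more tool, called after "Request:" as name(argument=value, ...) on one line, values as JSON. servo_tool: Moves the arm, as the interface text tells. Shift numbers are shares of 0.02 m and turn numbers shares of 0.15 rad, none past 1 either way. Its arguments: {"type":"object","properties":{"motion":{"type":"array","items":{"type":"number","minimum":-1,"maximum":1}},"grip_force":{"type":"number"}},"required":["motion"]}

```bash
ls; mkdir -p pics
python3 - <<'E'
from station import bot
import cv2,numpy as np
o=bot.get_obs();print({k:np.round(v,3).tolist() for k,v in o.items()}, bot.finger_overhang)
for c in("side","top"):
    im=bot.read_camera(c);cv2.imwrite(f"pics/{c}0.png",im[:,:,::-1])
    for n in ("nest","first","upward","downward","rack","start_box","guard","start_top"):
        print(c,n,[(np.round(d["uv"]).tolist(),round(d["p"],2)) for d in bot.boxes_of(c,n)][:5])
    k=bot.get_calibration(c);print(np.array(k["mtx"]).round(1).tolist(),k["k1"],k["rvec"],k["tvec"])
E
```

```text
pics
{'t': 0.0, 'q': [1.218, 0.478, 0.022, 1.556, -0.011, 1.109, -0.083], 'joint_vel': [-0.001, -0.0, -0.0, 0.0, -0.002, 0.001, 0.001], 'joint_torque': [-0.001, -59.645, 1.608, -28.12, 0.013, 0.01, -0.0], 'eef_pos': [0.163, -0.654, 0.303], 'tool_rot': [-0.001, 0.993, 0.122, -0.0], 'contact_force': [-0.19, -0.29, 0.308], 'torque': [-0.005, 0.005, 0.054], 'grasp_force': 0.0, 'gripper_width': 1.0} 0.0726
side nest [([279.0, 207.0], 0.57)]
side first [([338.0, 321.0], 0.78), ([314.0, 201.0], 0.76), ([404.0, 168.0], 0.67)]
side upward [([353.0, 139.0], 0.74)]
side downward [([327.0, 126.0], 0.81), ([244.0, 298.0], 0.18)]
side rack [([335.0, 152.0], 0.64)]
side start_box [([242.0, 295.0], 0.83)]
side guard []
side start_top [([279.0, 201.0], 0.45)]
[[415.9, 0.0, 322.8], [0.0, 415.9, 201.7], [0.0, 0.0, 1.0]] -0.05270436433602683 [ 0.72999937 -2.5715317   1.18391117] [0.42401396 0.17090361 0.98799234]
top nest [([335.0, 144.0], 0.67)]
top first [([352.0, 169.0], 0.92), ([461.0, 230.0], 0.63), ([234.0, 266.0], 0.62)]
top upward [([466.0, 155.0], 0.91)]
top downward [([477.0, 124.0], 0.72), ([211.0, 183.0], 0.35)]
top rack [([449.0, 148.0], 0.58)]
top start_box [([211.0, 183.0], 0.87), ([207.0, 183.0], 0.61)]
top guard [([208.0, 179.0], 0.63)]
top start_top [([478.0, 126.0], 0.62)]
[[375.8, 0.0, 325.1], [0.0, 375.8, 199.0], [0.0, 0.0, 1.0]] -0.037249375209997534 [ 2.20477283 -2.15195481  0.02224901] [0.09350109 0.435047   0.93620568]
```

View pics/top0.png

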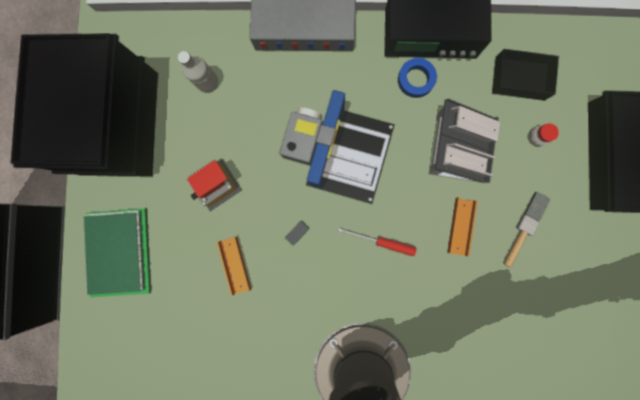

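View pics/side0.png

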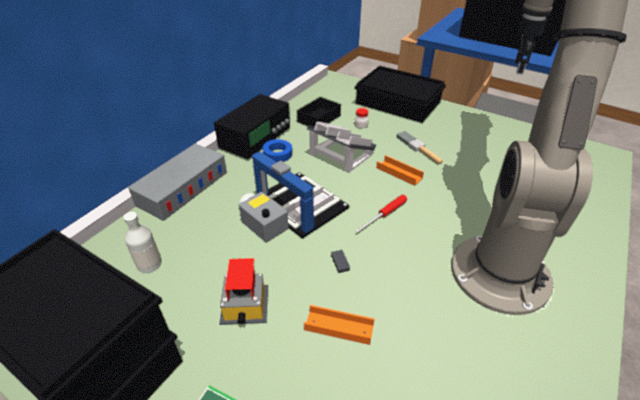

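Top view: nest at about (350,150) with the arch to the left, rack at (465,140) with two grey channels at (470,123) and (466,158), start box with red guard at (211,183); the orange channels are decoys. The side view agrees. Next I'll write helpers and get rough positions.

```bash
cat > h.py <<'E'
from station import bot
import cv2,numpy as np
from scipy.spatial.transform import Rotation as R
from scipy.optimize import least_squares
def cal(c):
    k=bot.get_calibration(c); return dict(K=np.array(k["mtx"],float),D=np.array([k["k1"],0,0,0,0.]),r=np.array(k["rvec"],float),t=np.array(k["tvec"],float))
def proj(k,P): return cv2.projectPoints(np.asarray(P,float).reshape(-1,1,3),k["r"],k["t"],k["K"],k["D"])[0].reshape(-1,2)
def ray(k,uv):
    n=cv2.undistortPoints(np.array(uv,float).reshape(-1,1,2),k["K"],k["D"]).reshape(-1,2)
    M=cv2.Rodrigues(k["r"])[0]; d=np.c_[n,np.ones(len(n))]@M; return -M.T@k["t"],d/np.linalg.norm(d,axis=1)[:,None]
def onz(k,uv,z):
    c,d=ray(k,uv); return c+d*((z-c[2])/d[:,2])[:,None]
def tri(ks,uvs):
    A=np.zeros((3,3));b=np.zeros(3);L=[]
    for k,uv in zip(ks,uvs):
        c,d=ray(k,[uv]);P=np.eye(3)-np.outer(d[0],d[0]);A+=P;b+=P@c;L.append((P,c))
    x=np.linalg.solve(A,b);return x,max(np.linalg.norm(P@(x-c)) for P,c in L)
def Rt():
    q=np.array(bot.get_obs()["tool_rot"]);return R.from_quat(q[[1,2,3,0]])
def tool():
    o=bot.get_obs();return np.array(o["eef_pos"]),Rt(),o
def plan(p,yaw=None,rot=None):
    """tool-frame shift (units of .02) and rotvec (units .15) to go to p, rot"""
    e,r,o=tool()
    if rot is None: rot=down(yaw)
    print("shift/0.02",((r.inv().apply(np.array(p)-e))/.02).round(3),"rotvec/.15",((r.inv()*rot).as_rotvec()/.15).round(3))
def down(yaw): # tool z down; tool y axis at angle yaw (world)
    y=np.array([np.cos(yaw),np.sin(yaw),0]);z=np.array([0,0,-1.]);return R.from_matrix(np.c_[np.cross(y,z),y,z])
E
python3 - <<'E'
from h import *
k=cal("top");ks=cal("side")
print("cam",ray(k,[[1,1]])[0],ray(ks,[[1,1]])[0])
for n,uv,z in [("nest corners",[[393,125],[374,201],[308,190]],.012),("upch",[[466,158],[470,123]],.07),("rack",[[441,101],[499,117],[491,181],[434,171]],.05),("box",[[211,183]],.06),("first",[[352,169]],.025)]: print(n,onz(k,uv,z).round(3).tolist())
print("upw",tri([k,ks],[[466,155],[353,139]]),"down",tri([k,ks],[[477,124],[327,126]]))
kw=cal("wrist");c,d=ray(kw,[[320,200]]);e,r,o=tool();print(kw["K"],kw["D"][0],"in tool:",r.inv().apply(c-e),r.inv().apply(d[0]))
print(r.as_matrix().round(3))
E
```

```text
cam [0.38268228 0.07243518 0.96062315] [0.0355479  0.7688634  0.76987671]
nest corners [[0.626, -0.064, 0.012], [0.431, -0.019, 0.012], [0.455, 0.148, 0.012]]
upch [[0.535, -0.23, 0.07], [0.619, -0.24, 0.07]]
rack [[0.678, -0.176, 0.05], [0.641, -0.317, 0.05], [0.484, -0.297, 0.05], [0.505, -0.16, 0.05]]
box [[0.463, 0.382, 0.06]]
first [[0.509, 0.038, 0.025]]
upw (array([ 0.53637763, -0.2324717 ,  0.07066075]), np.float64(0.0062050526298991346)) down (array([ 0.62282332, -0.24784164,  0.08108465]), np.float64(0.00935627132710283))
[[347.82487278   0.         313.05133958]
 [  0.         347.82487278 195.51151177]
 [  0.           0.           1.        ]] -0.0386260392335606 in tool: [ 0.06835873  0.00113024 -0.07023863] [-0.28126127  0.01968177  0.95942937]
[[ 0.97   0.242  0.   ]
 [ 0.242 -0.97   0.   ]
 [ 0.    -0.    -1.   ]]
```

Request:
servo_tool(motion=[1,-0.74,-0.13,0,0,0,0,1,-0.74,-0.13,0,0,0,0,1,-0.74,-0.13,0,0,0,0,1,-0.74,-0.13,0,0,0,0,1,-0.74,-0.13,0,0,0,0], grip_force=60)

```text
t: 1.52
eef_pos: [0.2448, -0.5566, 0.3174]
tool_rot: [0.0, 0.992, 0.123, 0.0]
contact_force: [0.0, 0.2, -0.5]
gripper_width: 1.001
grasp_force: 0.0
```

Request:
servo_tool(motion=[1,-0.74,-0.13,0,0,0,0,1,-0.74,-0.13,0,0,0,0,1,-0.74,-0.13,0,0,0,0,1,-0.74,-0.13,0,0,0,0,1,-0.74,-0.13,0,0,0,0])

```text
t: 2.15
eef_pos: [0.3234, -0.4603, 0.3304]
tool_rot: [0.0, 0.992, 0.123, 0.0]
contact_force: [-0.1, 0.5, -0.1]
gripper_width: 1.001
grasp_force: 0.0
```

Request:
servo_tool(motion=[1,-0.74,-0.13,0,0,0,0,1,-0.74,-0.13,0,0,0,0,1,-0.74,-0.13,0,0,0,0,1,-0.74,-0.13,0,0,0,0,1,-0.74,-0.13,0,0,0,0])

```text
t: 2.78
eef_pos: [0.4019, -0.3641, 0.3434]
tool_rot: [0.0, 0.992, 0.123, 0.0]
contact_force: [-0.3, 0.3, -0.4]
gripper_width: 1.001
grasp_force: 0.0
```

Request:
servo_tool(motion=[1,-0.74,-0.13,0,0,0,0,1,-0.74,-0.13,0,0,0,0,1,-0.74,-0.13,0,0,0,0,1,-0.74,-0.13,0,0,0,0,1,-0.74,-0.13,0,0,0,0])

```text
t: 3.4
eef_pos: [0.4806, -0.2679, 0.3564]
tool_rot: [0.0, 0.992, 0.123, 0.0]
contact_force: [0.7, -0.4, 0.4]
gripper_width: 0.997
grasp_force: 0.0
```

Request:
servo_tool(motion=[1,-0.74,-0.13,0,0,0,0,1,-0.74,-0.13,0,0,0,0,1,-0.74,-0.13,0,0,0,0,1,-0.74,-0.13,0,0,0,0,1,-0.74,-0.13,0,0,0,0])

```text
t: 4.03
eef_pos: [0.5592, -0.1719, 0.3694]
tool_rot: [0.0, 0.992, 0.123, 0.0]
contact_force: [0.8, 0.3, -0.6]
gripper_width: 0.996
grasp_force: 0.0
```

Request:
servo_tool(motion=[0,0,0,0,0,-1,0,0,0,0,0,0,-1,0,0,0,0,0,0,-1,0,0,0,0,0,0,-1,0])

```text
t: 4.53
eef_pos: [0.5587, -0.1725, 0.3693]
tool_rot: [0.0, 0.911, 0.413, 0.0]
contact_force: [0.4, -0.4, -0.8]
gripper_width: 0.999
grasp_force: 0.0
```

Request:
servo_tool(motion=[0,0,0,0,0,-1,0,0,0,0,0,0,-1,0,0,0,0,0,0,-1,0,0,0,0,0,0,-0.9,0])

```text
t: 5.03
eef_pos: [0.5587, -0.1725, 0.3693]
tool_rot: [0.0, 0.753, 0.658, -0.0]
contact_force: [-0.7, 0.8, -0.0]
gripper_width: 1.0
grasp_force: 0.0
```

```bash
cat >> h.py <<'E'
import pickle
def snap(c,name,dets=()):
    k=cal(c);im=bot.read_camera(c);cv2.imwrite(f"pics/{name}.png",im[:,:,::-1]);pickle.dump(k,open(f"pics/{name}.pkl","wb"))
    for n in dets: print(name,n,[(np.round(d["uv"],1).tolist(),round(d["p"],2)) for d in bot.boxes_of(c,n)][:4])
    return k,im
def load(name): return pickle.load(open(f"pics/{name}.pkl","rb")),cv2.imread(f"pics/{name}.png")
E
python3 - <<'E'
from h import *
k,im=snap("wrist","w1",("upward","downward","first","rack","nest"))
cv2.imwrite("pics/w1v.png",cv2.resize(im[:,:,::-1],(800,500)))
print(bot.get_obs()["q"])
E
```

```text
w1 upward [([293.0, 211.9], 0.68)]
w1 downward [([369.9, 223.8], 0.59)]
w1 first [([181.0, 229.4], 0.93), ([232.8, 12.9], 0.77)]
w1 rack [([331.9, 184.0], 0.69)]
w1 nest [([296.1, 26.7], 0.63)]
[ 0.56111923  0.31204801 -0.46089536  1.67251022  0.14781135  1.19144087
 -0.07767879]
```

View pics/w1v.png

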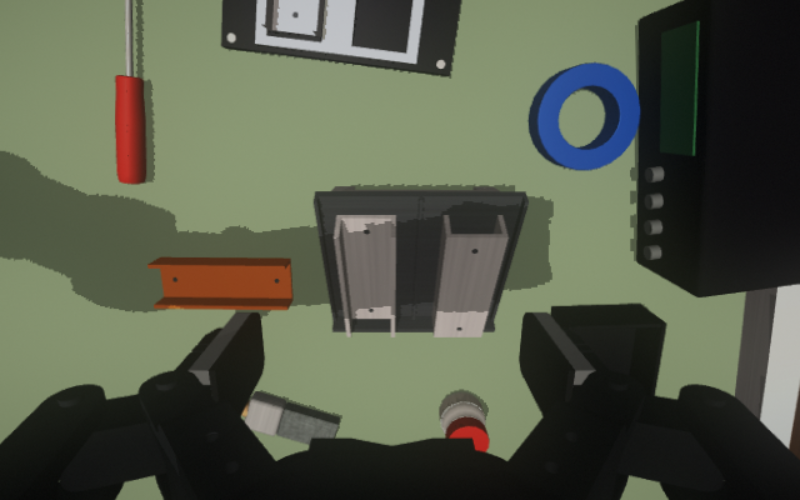

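Wrist view: left/nearer rack channel at about (291,220) px of the original is open-up, the right one at (377,225) is open-down; the nest is at the top edge. Moving for a second view.

Request:
servo_tool(motion=[1,0,0,0,0,0,0,1,0,0,0,0,0,0,1,0,0,0,0,0,0,1,0,0,0,0,0,0,0.5,0,0,0,0,0,0])

```text
t: 5.95
eef_pos: [0.5719, -0.0835, 0.369]
tool_rot: [-0.0, 0.754, 0.656, 0.0]
contact_force: [1.3, -1.0, -0.5]
gripper_width: 1.004
grasp_force: 0.0
```

Run:
```python
from h import *
k,im=snap("wrist","w2",("upward","downward","first","rack","nest"))
cv2.imwrite("pics/w2v.png",cv2.resize(im[0:300,200:500,::-1],(600,600),interpolation=cv2.INTER_CUBIC))
```

```text
w2 upward [([291.9, 284.2], 0.57)]
w2 downward [([366.5, 298.6], 0.97)]
w2 first [([236.1, 53.7], 0.78), ([216.5, 286.6], 0.74)]
w2 rack [([332.1, 251.7], 0.73)]
w2 nest [([297.9, 65.8], 0.89)]
```

Request:
servo_tool(motion=[1,0,0,0,0,0,0,1,0,0,0,0,0,0,1,0,0,0,0,0,0,1,0,0,0,0,0,0,1,0,0,0,0,0,0])

```text
t: 6.88
eef_pos: [0.5858, 0.0157, 0.369]
tool_rot: [-0.0, 0.755, 0.656, 0.0]
contact_force: [-0.8, 1.2, 0.5]
gripper_width: 1.002
grasp_force: 0.0
```

Run:
```python
from h import *
k,im=snap("wrist","w3",("first","nest","start_box"))
cv2.imwrite("pics/w3v.png",cv2.resize(im[50:300,160:460,::-1],(720,600),interpolation=cv2.INTER_CUBIC))
```

```text
w3 first [([221.8, 345.2], 0.83), ([241.1, 148.9], 0.75)]
w3 nest [([288.9, 94.1], 0.77)]
w3 start_box []
```

View pics/w2v.png

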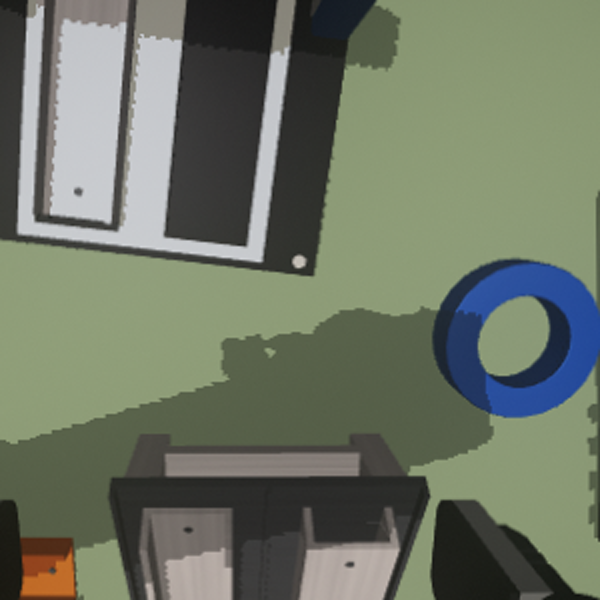

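View pics/w3v.png

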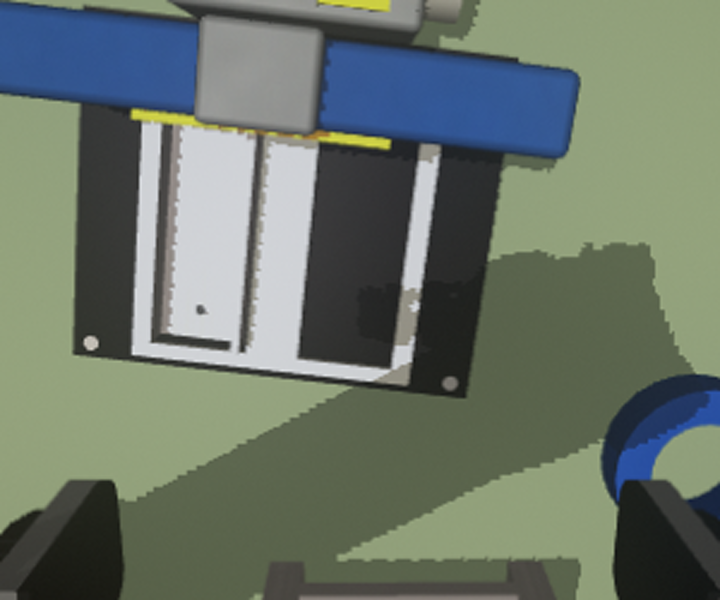

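w2 (crop) shows the nest's empty pocket corners at (165,238),(247,246) and the rack's top; w3 (crop) shows the nest, with pocket corners at (297,358),(391,368) and base corners at (73,354),(466,397). Fitting models to both.

```bash
cat > fit.py <<'E'
from h import *
k1,k2,k3=[load(n)[0] for n in("w1","w2","w3")]
W1=lambda p:np.array(p)/1.25
W2=lambda p:np.array(p)/2+[200,0]
W3=lambda p:np.array(p)/2.4+[160,50]
Rz=lambda a:np.array([[np.cos(a),-np.sin(a),0],[np.sin(a),np.cos(a),0],[0,0,1.]])
N=[(k3,W3((73,354)),(-88,106,12)),(k3,W3((466,397)),(-88,-106,12)),(k3,W3((297,358)),(-75,-13.5,12)),(k3,W3((391,368)),(-75,-63.5,12)),
(k2,W2((314,275)),(-88,-106,12)),(k2,W2((165,238)),(-75,-13.5,12)),(k2,W2((247,246)),(-75,-63.5,12)),(k3,W3((131,355)),(None,73.5,17)),(k3,W3((409,385)),(None,-73.5,17)),(k2,W2((263,262)),(None,-73.5,17)),(k2,W2((17,234)),(None,73.5,17))]
def fn(v):
    r=[]
    for k,uv,P in N:
        P=np.array([v[4] if P[0] is None else P[0],P[1],P[2]])/1000 if P[0] is not None else np.array([v[4]*1000,P[1],P[2]])/1000
        r+=list(proj(k,Rz(v[2])@P+[v[0],v[1],v[3]])[0]-uv)
    return r
if __name__=="__main__":
    s=least_squares(fn,[.54,.045,1.43,0,-.083],loss="soft_l1");print("nest x y yaw z xf",s.x.round(4));print(np.array(fn(s.x)).reshape(-1,2).round(1).tolist())
    c,S=np.cos(np.pi/6),np.sin(np.pi/6)
    # rack points: (view, uv, kind, x mm|half sign, y, n)
    Q=[(k1,W1((316,192)),"r",83,83,7),(k1,W1((527,192)),"r",83,-83,7),(k2,W2((110,480)),"r",83,83,7),(k2,W2((429,480)),"r",83,-83,7),
    (k1,W1((444,233)),"d",70,24,26),(k1,W1((507,235)),"d",70,-24,26),(k1,W1((434,337)),"d",-70,24,26),(k1,W1((482,337)),"d",-70,-24,26),
    (k2,W2((302,546)),"d",70,24,26),(k2,W2((398,546)),"d",70,-24,26),
    (k1,W1((335,216)),"u",70,24,26),(k1,W1((396,216)),"u",70,-20,4),(k1,W1((347,336)),"u",-70,24,26),(k1,W1((396,336)),"u",-70,-24,26),
    (k2,W2((143,510)),"u",70,24,26),(k2,W2((232,510)),"u",70,-20,4)]
    def fr(v):
        r=[]
        for k,uv,t,x,y,n in Q:
            if t=="d": x+=v[4]*1000;y+=-v[6]*1000
            if t=="u": x+=v[5]*1000;y+=v[7]*1000
            P=np.array([x*c-n*S,y,62+x*S+n*c])/1000
            r+=list(proj(k,Rz(v[2])@P+[v[0],v[1],v[3]])[0]-uv)
        return r
    s=least_squares(fr,[.58,-.235,1.43,0,-.005,-.005,.046,.046],loss="soft_l1");print("rack x y yaw z xd xu yd yu",s.x.round(4));print(np.array(fr(s.x)).reshape(-1,2).round(1).tolist())
E
python3 fit.py
```

```text
nest x y yaw z xf [ 5.4780e-01  4.1600e-02  1.3174e+00  9.0000e-04 -8.2700e-02]
[[0.0, 0.7], [0.2, 0.5], [0.4, -0.6], [0.1, -0.5], [-0.1, 0.5], [-0.3, -0.6], [0.0, 0.2], [0.2, 0.1], [-0.2, 0.1], [-0.3, -0.1], [-0.0, -0.1]]
rack x y yaw z xd xu yd yu [ 5.7510e-01 -2.2690e-01  1.4325e+00 -4.0000e-04 -1.6100e-02 -1.4200e-02
  4.3400e-02  4.1600e-02]
[[-2.4, -0.5], [2.1, 0.2], [-1.1, 1.1], [1.2, 0.8], [1.3, 2.7], [-0.2, 1.2], [-1.0, -1.7], [-1.6, -1.7], [2.0, -0.6], [-0.3, -0.8], [1.2, 14.6], [-2.3, -0.4], [1.3, -1.9], [0.2, -1.8], [0.2, 16.6], [-2.2, -1.0]]
```

```bash
sed -i 's/"r",83,83,7/"r",83,83,0/g;s/"r",83,-83,7/"r",83,-83,0/g;s/W1((335,216)),"u",70,24,26/W1((335,216)),"u",70,24,0/;s/W2((143,510)),"u",70,24,26/W2((143,510)),"u",70,24,0/;s/"u",70,-20,4/"u",70,-24,0/g' fit.py; python3 fit.py | tail -2
python3 - <<'E'
import cv2
a=cv2.imread('pics/w1.png')[130:290,230:440]
cv2.imwrite('pics/w1c.png',cv2.resize(a,(788,600),interpolation=cv2.INTER_CUBIC))
E
```

```text
4.1500e-02  4.4000e-02]
[[-1.4, 0.4], [1.0, -0.1], [-0.1, 0.9], [0.2, -0.5], [0.6, 1.9], [0.0, 0.2], [-1.0, -1.2], [-1.1, -1.4], [1.3, 0.1], [-0.2, -0.4], [1.3, 0.0], [-0.4, -0.2], [0.3, 1.1], [-0.7, 1.0], [0.1, -0.6], [-0.3, -0.9]]
```

View pics/w1c.png

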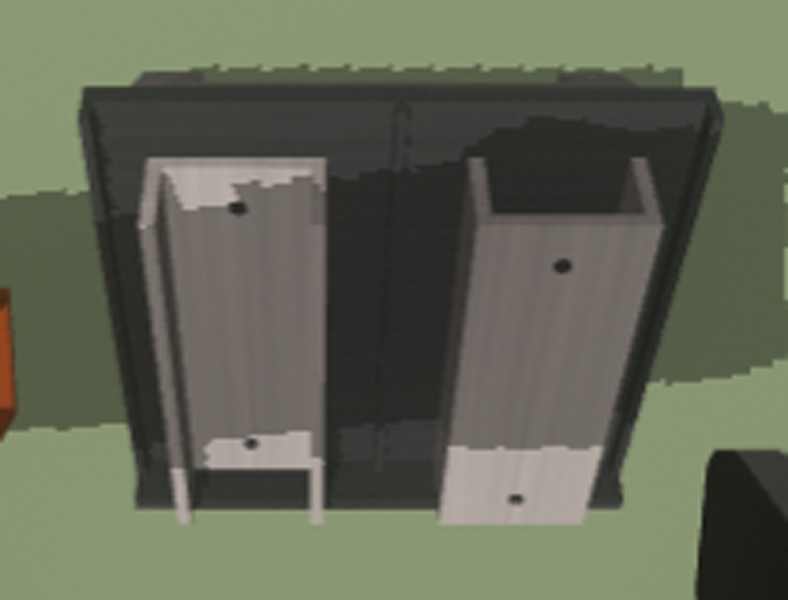

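```bash
python3 - <<'E'
s=open('fit.py').read()
a=s.index('    Q=[');b=s.index('    def fr')
s=s[:a]+'''    C=lambda p:np.array(p)/3.75+[230,130]
    Q=[(k1,C((148,158)),"u",70,24,0),(k1,C((327,158)),"u",70,-24,0),(k1,C((139,226)),"u",70,24,26),(k1,C((177,523)),"u",-70,24,26),(k1,C((190,523)),"u",-70,20,26),(k1,C((311,523)),"u",-70,-20,26),(k1,C((324,523)),"u",-70,-24,26),
    (k2,W2((143,510)),"u",70,24,0),(k2,W2((232,510)),"u",70,-24,0),
    (k1,C((468,157)),"d",70,24,0),(k1,C((646,157)),"d",70,-24,0),(k1,C((480,229)),"d",70,24,26),(k1,C((663,229)),"d",70,-24,26),(k1,C((440,523)),"d",-70,24,26),(k1,C((583,523)),"d",-70,-24,26),(k2,W2((302,546)),"d",70,24,26),(k2,W2((398,546)),"d",70,-24,26)]
'''+s[b:]
s=s.replace('loss="soft_l1");print("rack','x_scale=[.01]*8,loss="soft_l1");print("rack').replace('        return r\n    s=least','        return r+[(v[6]-.046)*300,(v[7]-.046)*300]\n    s=least').replace('np.array(fr(s.x)).','np.array(fr(s.x)[:-2]).')
s+='''
    v=s.x
    for t,xx,yy in(("d",v[4],-v[6]),("u",v[5],v[7])):
        f=lambda x,n:(Rz(v[2])@np.array([(xx+x)*c-n*S,yy,.062+(xx+x)*S+n*c])+[v[0],v[1],v[3]]).round(4)
        print(t,"bottom centre",f(0,0),"bottom at -40",f(-.04,0),"n",(Rz(v[2])@[-S,0,c]).round(3))
'''
open('fit.py','w').write(s)
E
python3 fit.py | tail -5
```

```text
[[0.0, 0.7], [0.2, 0.5], [0.4, -0.6], [0.1, -0.5], [-0.1, 0.5], [-0.3, -0.6], [0.0, 0.2], [0.2, 0.1], [-0.2, 0.1], [-0.3, -0.1], [-0.0, -0.1]]
rack x y yaw z xd xu yd yu [ 0.5679 -0.283   1.4371 -0.029   0.049   0.0488  0.0435  0.0435]
[[-0.0, 0.3], [-0.6, 0.2], [0.0, 0.2], [0.6, 0.1], [0.3, 0.1], [-0.1, 0.1], [-0.4, 0.1], [0.2, -0.9], [-0.2, -1.2], [0.1, 0.3], [-0.4, 0.3], [-0.8, -0.9], [-0.1, -1.0], [-0.2, -0.1], [-0.2, -0.2], [2.7, 1.3], [0.9, 0.9]]
d bottom centre [ 0.6166 -0.2467  0.0575] bottom at -40 [ 0.612  -0.281   0.0375] n [-0.067 -0.496  0.866]
u bottom centre [ 0.5304 -0.2353  0.0574] bottom at -40 [ 0.5258 -0.2696  0.0374] n [-0.067 -0.496  0.866]
```

The crop shows the rack channels clearly: open-up channel from (148,158) to (324,523), open-down channel from (480,229) to (583,523). The fit is good to under 1 px, apart from up to 2.7 px at one far corner of the open-down channel in w2. Planning the grasp of the open-up channel.

```bash
cat >> h.py <<'E'
A30=np.pi/6
def slope(yaw):
    x=np.array([np.cos(yaw)*np.cos(A30),np.sin(yaw)*np.cos(A30),np.sin(A30)]);n=np.array([-np.cos(yaw)*S,-np.sin(yaw)*S,np.cos(A30)]) if (S:=.5) else 0
    return x,n,R.from_matrix(np.c_[x,np.cross(-n,x),-n])
UB=np.array([.5304,-.2353,.0574]);DB=np.array([.6166,-.2467,.0575]);RY=1.4371
NX,NY,NYAW=.5478,.0416,1.3174
def nest(x,y,z): c,s=np.cos(NYAW),np.sin(NYAW);return np.array([NX+c*x-s*y,NY+s*x+c*y,z])
E
python3 - <<'E'
from h import *
x,n,r=slope(RY)
for h in(.15,.076):
    p=UB-.048*x+h*n;print(p.round(4));plan(p,rot=r)
E
```

```text
[ 0.5149 -0.3508  0.1633]
shift/0.02 [-18.547  -0.967  10.283] rotvec/.15 [ 0.01   3.492 -0.04 ]
[ 0.5198 -0.3142  0.0992]
shift/0.02 [-16.696  -0.978  13.486] rotvec/.15 [ 0.01   3.492 -0.04 ]
```

Request:
servo_tool(motion=[-0.98,-0.05,0.54,0,0,0,0,-0.98,-0.05,0.54,0,0,0,0,-0.98,-0.05,0.54,0,0,0,0,-0.98,-0.05,0.54,0,0,0,0,-0.98,-0.05,0.54,0,0,0,0])

```text
t: 7.7
eef_pos: [0.5666, -0.0847, 0.3141]
tool_rot: [-0.0, 0.755, 0.655, -0.0]
contact_force: [0.1, 0.2, 0.2]
gripper_width: 0.998
grasp_force: 0.0
```

Request:
servo_tool(motion=[-0.98,-0.05,0.54,0,0,0,0,-0.98,-0.05,0.54,0,0,0,0,-0.98,-0.05,0.54,0,0,0,0,-0.98,-0.05,0.54,0,0,0,0,-0.98,-0.05,0.54,0,0,0,0])

```text
t: 8.32
eef_pos: [0.5481, -0.1806, 0.2602]
tool_rot: [0.0, 0.755, 0.656, 0.0]
contact_force: [-0.3, 0.2, 0.1]
gripper_width: 1.002
grasp_force: 0.0
```

Request:
servo_tool(motion=[-0.98,-0.05,0.54,0,0,0,0,-0.98,-0.05,0.54,0,0,0,0,-0.98,-0.05,0.54,0,0,0,0,-0.98,-0.05,0.54,0,0,0,0,-0.98,-0.05,0.54,0,0,0,0])

```text
t: 8.95
eef_pos: [0.5293, -0.2769, 0.2062]
tool_rot: [0.0, 0.755, 0.656, 0.0]
contact_force: [-0.4, -0.3, -0.1]
gripper_width: 0.999
grasp_force: 0.0
```

Request:
servo_tool(motion=[-0.98,-0.05,0.54,0,0,0,0,-0.98,-0.05,0.54,0,0,0,0,-0.98,-0.05,0.54,0,0,0,0,-0.98,-0.05,0.54,0,0,0,0])

```text
t: 9.45
eef_pos: [0.5143, -0.3539, 0.163]
tool_rot: [0.0, 0.755, 0.656, -0.0]
contact_force: [-0.2, 0.0, 0.0]
gripper_width: 1.0
grasp_force: 0.0
```

Request:
servo_tool(motion=[0,0,0,0,0.87,-0.01,0,0,0,0,0,0.87,-0.01,0,0,0,0,0,0.87,-0.01,0,0,0,0,0,0.87,-0.01,0])

```text
t: 9.95
eef_pos: [0.5145, -0.3539, 0.1636]
tool_rot: [-0.17, 0.727, 0.635, 0.197]
contact_force: [-0.8, -0.2, 0.0]
gripper_width: 0.998
grasp_force: 0.0
```

Run:
```python
from h import *
x,n,r=slope(RY)
print(bot.get_obs()["q"],bot.finger_overhang)
k,im=snap("wrist","w4")
cv2.imwrite("pics/w4v.png",im[:,:,::-1])
for h in(.15,.076): plan(UB-.048*x+h*n,rot=r)
```

```text
[ 1.06824762  0.76115088 -0.58489624  1.60583116 -0.09247557  1.10085182
  0.49061018] 0.0726
shift/0.02 [0.302 0.065 0.082] rotvec/.15 [ 0.027 -0.044 -0.039]
shift/0.02 [0.277 0.05  3.782] rotvec/.15 [ 0.027 -0.044 -0.039]
```

View pics/w4v.png

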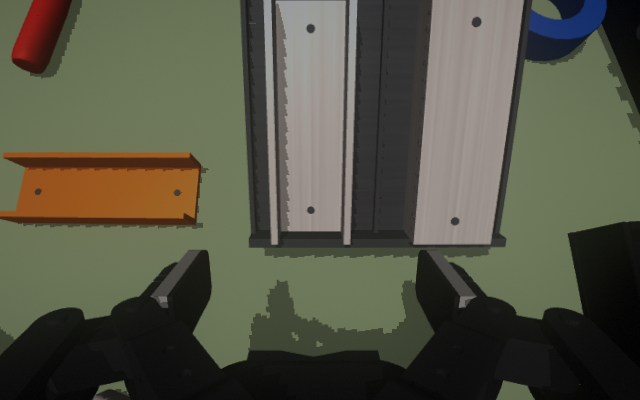

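w4: the open-up channel (flange ends at (267,244),(356,244)) lies centred between the open fingers (tips at 210 and 418). Checking the prediction against it.

Run:
```python
from h import *
k,_=load("w4");x,n,r=slope(RY);y=np.cross(n,x)
print(proj(k,[UB-.07*x+s*.024*y+.026*n for s in(1,-1)]+[DB-.07*x+s*.024*y+.026*n for s in(1,-1)]))
f=lambda v:np.r_[(proj(k,[UB+v[0]*x+v[1]*y+v[2]*n-.07*x+s*.024*y+.026*n for s in(1,-1)])-[[267,244],[356,244]]).ravel(),(proj(k,[DB+v[3]*x+v[4]*y+v[2]*n-.07*x+s*.024*y+.026*n for s in(1,-1)])-[[413,244],[493,246]]).ravel()]
print(least_squares(f,[0]*5,x_scale=.01).x.round(4))
```

```text
[[272.01091074 246.57371324]
 [350.40255312 246.34183995]
 [413.6501981  245.67642988]
 [490.32522299 245.09050991]]
[ 0.0086 -0.0002  0.0161  0.0073  0.0065]
```

Request:
servo_tool(motion=[0.28,0.05,0.95,0,-0.04,-0.04,0,0,0,0.95,0,0,0,0,0,0,0.95,0,0,0,0,0,0,0.93,0,0,0,0,0,0,0,0,0,0,0])

```text
t: 10.62
eef_pos: [0.5208, -0.3094, 0.0993]
tool_rot: [-0.168, 0.726, 0.639, 0.193]
contact_force: [-0.5, 0.5, 1.1]
gripper_width: 1.0
grasp_force: 0.0
```

Request:
servo_tool(motion=[0,0,0,0,0,0,1,0,0,0,0,0,0,1,0,0,0,0,0,0,1,0,0,0,0,0,0,1], grip_force=60)

```text
t: 11.12
eef_pos: [0.5217, -0.312, 0.1017]
tool_rot: [-0.166, 0.727, 0.638, 0.193]
contact_force: [-0.7, -2.4, 7.2]
gripper_width: 0.549
grasp_force: 63.4
```

Request:
servo_tool(motion=[0,0,0,0,0,0,0.3,0,0,-0.25,0,0,0,0.3,0,0,-0.25,0,0,0,0.3,0,0,0,0,0,0,1,0,0,0,0,0,0,1], grip_force=60)

```text
t: 11.75
eef_pos: [0.5211, -0.3167, 0.1104]
tool_rot: [-0.166, 0.727, 0.638, 0.193]
contact_force: [-0.8, -2.1, 6.2]
gripper_width: 0.543
grasp_force: 62.6
```

Request:
servo_tool(motion=[0,0,0,0,0,0,1,0,0,0,0,0,0,1])

```text
t: 12.0
eef_pos: [0.5211, -0.3167, 0.1104]
tool_rot: [-0.166, 0.727, 0.638, 0.193]
contact_force: [-0.7, -1.7, 6.1]
gripper_width: 0.542
grasp_force: 62.6
```

Run:
```python
from h import *
x,n,r=slope(RY);e,rt,o=tool();print((e-UB)@n,(e-UB)@x,(e-UB)@np.cross(n,x),rt.as_matrix().round(3).tolist(),((rt.inv()*r).as_rotvec()).round(3))
k,im=snap("wrist","w5")
cv2.imwrite("pics/w5v.png",im[:,:,::-1])
```

```text
0.08690995224814307 -0.044444397670427425 -0.0016473382030884956 [[0.111, 0.991, 0.069], [0.863, -0.131, 0.488], [0.492, 0.006, -0.87]] [0.004 0.009 0.005]
```

View pics/w5v.png

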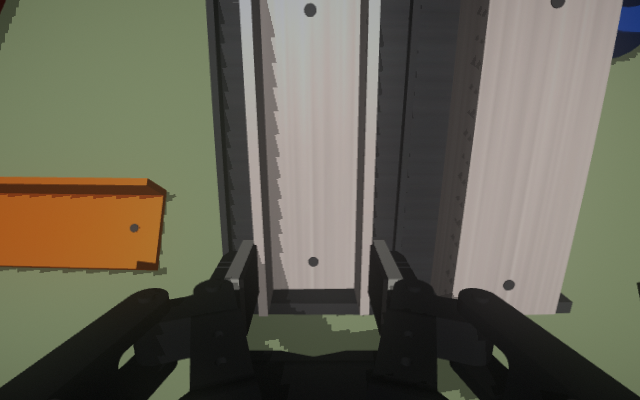

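w5: fingers close on the flanges near the low end (channel low end row about 314, pads at columns 250 and 378). The grip is a bit shallow; I'll regrip 6 mm deeper and then lift.

Request:
servo_tool(motion=[0,0,0,0,0,0,0.3,0,0,0.15,0,0,0,0.3,0,0,0.15,0,0,0,0.3,0,0,0,0,0,0,1,0,0,0,0,0,0,1], grip_force=60)

```text
t: 12.68
eef_pos: [0.5211, -0.3127, 0.1042]
tool_rot: [-0.167, 0.726, 0.638, 0.193]
contact_force: [0.7, 1.3, 0.9]
gripper_width: 0.542
grasp_force: 63.3
```

Request:
servo_tool(motion=[0,0,0,0,0,0,1,0,0,-0.5,0,0,0,1,0,0,-1,0,0,0,1,0,0,-1,0,0,0,1,0,0,-1,0,0,0,1])

```text
t: 13.3
eef_pos: [0.5162, -0.3481, 0.1662]
tool_rot: [-0.166, 0.727, 0.638, 0.193]
contact_force: [0.1, -0.1, -0.5]
gripper_width: 0.545
grasp_force: 63.3
```

Run:
```python
from h import *
x,n,r=slope(RY);e,rt,o=tool();print((e-UB)@n,(e-UB)@x)
k,im=snap("wrist","w6")
cv2.imwrite("pics/w6v.png",im[:,:,::-1])
```

```text
0.15106441258979944 -0.04407395755892495
```

View pics/w6v.png

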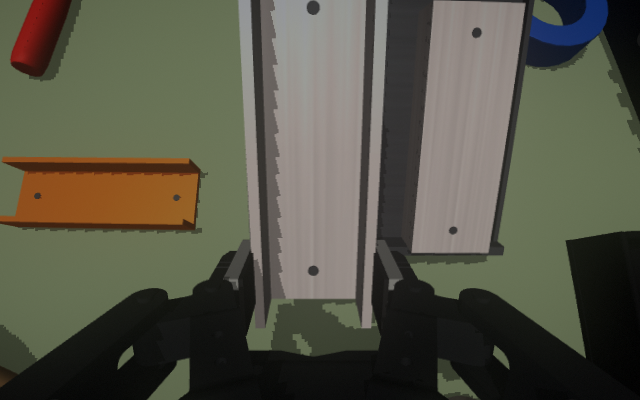

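w6: the open-up channel is held, low end flange tips at (256,327)/(373,327), web end at row 299. Working out the in-hand pose.

```bash
cat > inhand.py <<'E'
from h import *
k,_=load("w6");e=np.array(bot.get_obs()["eef_pos"]);r=Rt()
# channel in tool frame: x along tool x, z toward -tool z
obs=[((256,327),(-70,24,26)),((373,327),(-70,-24,26)),((266,327),(-70,20,26)),((362,327),(-70,-20,26)),((270,299),(-70,20,4)),((362,299),(-70,-20,4))]
def f(v,T=None):
    o=[]
    for uv,P in obs:
        P=np.array(P)/1000; L=R.from_rotvec([0,v[3],v[4]]).apply([P[0],-P[1],-P[2]])+[v[0],v[1],v[2]]
        o+=list(proj(k,[e+r.apply(L)])[0]-uv)
    return o
s=least_squares(f,[.044,0,.08,0,0],x_scale=[.01,.01,.01,.1,.1]);print(s.x.round(4));print(np.array(f(s.x)).reshape(-1,2).round(1).tolist())
E
python3 inhand.py
```

```text
[ 0.0484  0.      0.0812 -0.0346 -0.0015]
[[-0.4, 0.0], [1.1, 0.0], [-0.6, 0.1], [2.2, 0.1], [1.8, -0.1], [-4.4, -0.1]]
```

```bash
cat >> inhand.py <<'E'
def g(v):
    o=f([v[0],v[1],v[2],0,0])
    for uv,sg in(((313,270.5),-1),((313,7.5),1)): o+=list(proj(k,[e+r.apply(np.array([v[0]+sg*v[3],v[1],v[2]-.004]))])[0]-uv)
    return o
for kk in range(1):
    s=least_squares(g,[.044,0,.08,.05],x_scale=.01,loss="soft_l1");print(s.x.round(4));print(np.array(g(s.x)).reshape(-1,2).round(1).tolist())
# plan to the nest: channel centre at tool (.046,0), bottom tool z .081
rot=R.from_matrix(np.c_[[np.cos(NYAW),np.sin(NYAW),0],[np.sin(NYAW),-np.cos(NYAW),0],[0,0,-1]])
for x,z in((-.046-.10,.02),(-.046,.02)):
    p=nest(x,-.0385,.012+z+.081);print(p.round(4));plan(p,rot=rot)
E
python3 inhand.py
```

```text
[ 0.0484  0.      0.0812 -0.0346 -0.0015]
[[-0.4, 0.0], [1.1, 0.0], [-0.6, 0.1], [2.2, 0.1], [1.8, -0.1], [-4.4, -0.1]]
[ 0.047  -0.0003  0.0817  0.0552]
[[-0.0, 0.3], [-1.4, 0.4], [-0.4, 0.3], [0.0, 0.5], [1.7, -0.7], [-6.1, -0.6], [0.8, -0.2], [0.9, -0.2]]
[ 0.5485 -0.1094  0.113 ]
shift/0.02 [ 9.228 -0.047  8.373] rotvec/.15 [-0.155 -3.416  0.801]
[ 0.5735 -0.0126  0.113 ]
shift/0.02 [13.552  0.556 10.812] rotvec/.15 [-0.155 -3.416  0.801]
```

Request:
servo_tool(motion=[0.5,0,-0.87,0,0,0,1,0.5,0,-0.87,0,0,0,1,0.5,0,-0.87,0,0,0,1,0.5,0,-0.87,0,0,0,1,0.5,0,-0.87,0,0,0,1])

```text
t: 13.98
eef_pos: [0.516, -0.3464, 0.267]
tool_rot: [-0.167, 0.726, 0.638, 0.193]
contact_force: [-0.4, -0.2, -0.7]
gripper_width: 0.544
grasp_force: 63.3
```

Request:
servo_tool(motion=[0,0,0,-0.04,-0.85,0.2,1,0,0,0,-0.04,-0.85,0.2,1,0,0,0,-0.04,-0.85,0.2,1,0,0,0,-0.04,-0.85,0.2,1])

```text
t: 14.48
eef_pos: [0.516, -0.3463, 0.2667]
tool_rot: [-0.001, 0.79, 0.613, 0.0]
contact_force: [-0.1, -1.1, -1.9]
gripper_width: 0.542
grasp_force: 63.3
```

```bash
cat >> h.py <<'E'
NROT=R.from_matrix(np.c_[[np.cos(NYAW),np.sin(NYAW),0],[np.sin(NYAW),-np.cos(NYAW),0],[0,0,-1]])
E
python3 - <<'E'
from h import *
for x,z in((-.0865,.23),(-.0865,.1045),(-.0465,.1045)): plan(nest(x,-.0385,z),rot=NROT)
print(bot.get_obs()["q"])
E
```

```text
shift/0.02 [14.849 -1.38   1.859] rotvec/.15 [-0.013 -0.011  0.007]
shift/0.02 [14.839 -1.368  8.134] rotvec/.15 [-0.013 -0.011  0.007]
shift/0.02 [16.839 -1.366  8.138] rotvec/.15 [-0.013 -0.011  0.007]
[ 0.81660325  0.46313452 -0.43667806  1.70158139  0.22099215  1.02821187
  0.05284524]
```

Request:
servo_tool(motion=[0.99,-0.09,0.12,0,0,0,1,0.99,-0.09,0.12,0,0,0,1,0.99,-0.09,0.12,0,0,0,1,0.99,-0.09,0.12,0,0,0,1,0.99,-0.09,0.12,0,0,0,1])

```text
t: 15.1
eef_pos: [0.5319, -0.2471, 0.2537]
tool_rot: [-0.003, 0.79, 0.613, 0.001]
contact_force: [-0.8, -0.4, -1.2]
gripper_width: 0.543
grasp_force: 63.3
```

Request:
servo_tool(motion=[0.99,-0.09,0.12,0,0,0,1,0.99,-0.09,0.12,0,0,0,1,0.99,-0.09,0.12,0,0,0,1,0.99,-0.09,0.12,0,0,0,1,0.99,-0.09,0.12,0,0,0,1])

```text
t: 15.72
eef_pos: [0.5478, -0.1487, 0.2425]
tool_rot: [-0.003, 0.79, 0.613, 0.001]
contact_force: [0.2, -0.3, -0.8]
gripper_width: 0.543
grasp_force: 63.3
```

Request:
servo_tool(motion=[0.99,-0.09,0.12,0,0,0,1,0.99,-0.09,0.12,0,0,0,1,0.99,-0.09,0.12,0,0,0,1,0.99,-0.09,0.12,0,0,0,1,0.99,-0.09,0.12,0,0,0,1])

```text
t: 16.35
eef_pos: [0.5636, -0.0505, 0.2311]
tool_rot: [-0.003, 0.79, 0.613, 0.001]
contact_force: [-0.3, 0.5, -1.6]
gripper_width: 0.548
grasp_force: 63.3
```

Request:
servo_tool(motion=[0,0,1,0,0,0,1,0,0,1,0,0,0,1,0,0,1,0,0,0,1,0,0,0.5,0,0,0,1,0,0,0,0,0,0,1])

```text
t: 16.98
eef_pos: [0.563, -0.0513, 0.1605]
tool_rot: [-0.003, 0.79, 0.613, 0.001]
contact_force: [0.5, 0.8, -1.3]
gripper_width: 0.545
grasp_force: 63.3
```

Run:
```python
from h import *
k,im=snap("wrist","w7",("nest","first","upward"))
for x,z in((-.0865,.1045),(-.0465,.1045)): plan(nest(x,-.0385,z),rot=NROT)
cv2.imwrite("pics/w7v.png",cv2.resize(im[:,:,::-1],(800,500),interpolation=cv2.INTER_CUBIC))
# what the w7 view should show: floor corners, rib tops, held-channel low end
e,r,o=tool()
print(proj(k,[nest(-.075,-.0135,.0129),nest(-.075,-.0635,.0129),nest(-.088,-.106,.0129),nest(-.088,.106,.0129),nest(-.085,-.0735,.0179)]).round(1).tolist())
print(proj(k,[e+r.apply([.0465-.07,s,.0815-.026]) for s in(-.024,.024)]).round(1).tolist())
```

```text
w7 nest [([228.7, 111.5], 0.83)]
w7 first [([172.6, 90.6], 0.85)]
w7 upward [([313.4, 140.9], 0.61), ([228.4, 110.2], 0.25)]
shift/0.02 [-0.039 -0.015  2.872] rotvec/.15 [-0.012 -0.038  0.016]
shift/0.02 [ 1.961 -0.01   2.884] rotvec/.15 [-0.012 -0.038  0.016]
[[275.2, 189.6], [352.4, 189.8], [416.2, 209.1], [97.7, 208.0], [368.3, 206.9]]
[[256.4, 324.7], [371.5, 324.8]]
```

View pics/w7v.png

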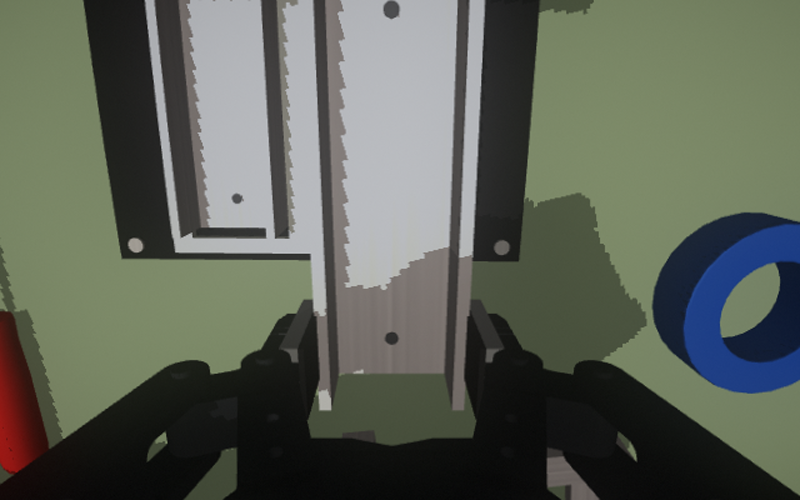

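w7: the held channel is centred; its low end is at (256,327)/(371,327), and the base's -x corners at (97.6,205.6),(414.4,208.8) agree with the prediction within about 2 px. I'll refine the nest pose with edge fits.

```bash
cat > refine.py <<'E'
from h import *
import sys
def edges(name,zoff=.0129):
    k,im=load(name);hsv=cv2.cvtColor(im,cv2.COLOR_BGR2HSV).astype(float)
    s=hsv[...,1]*hsv[...,2]/255. # green bench: saturated & bright; base: dark
    g=cv2.GaussianBlur(im[...,1].astype(float),(3,3),0)
    def cross(a,i0,i1):
        d=np.diff(a[i0:i1]);j=np.argmax(np.abs(d));
        if 0<j<len(d)-1:
            w=np.abs(d[j-1:j+2]);return i0+j+.5+(w[2]-w[0])/(2*(2*w[1]-w[0]-w[2])+1e-9)
        return None
    E={"x-":[], "y+":[], "y-":[]}
    K=lambda P:proj(k,[P])[0]
    def scan(key,pts,axis):
        for P in pts:
            u,v=K(P)
            if not(12<u<628 and 12<v<388):continue
            a=g[:,int(round(u))] if axis==1 else g[int(round(v))]
            c=cross(a,int((v if axis==1 else u))-8,int((v if axis==1 else u))+9)
            if c: E[key].append((round(u),c) if axis==1 else (c,round(v)))
    z=zoff
    scan("x-",[nest(-.088,y,z) for y in np.r_[np.linspace(-.095,-.075,8),np.linspace(.0,.1,30)]],1)
    scan("y+",[nest(x,.106,z) for x in np.linspace(-.08,.03,40)],0)
    scan("y-",[nest(x,-.106,z) for x in np.linspace(-.08,.03,40)],0)
    def f(v):
        o=[]
        for key,L in E.items():
            if not L: continue
            P=onz(k,L,z);c,s=np.cos(NYAW+v[2]),np.sin(NYAW+v[2]);d=P[:,:2]-[NX+v[0],NY+v[1]]
            X=d[:,0]*c+d[:,1]*s;Y=-d[:,0]*s+d[:,1]*c
            o+=list(X+.088 if key=="x-" else (Y-.106 if key=="y+" else Y+.106))
        return np.array(o)*1000
    S=least_squares(f,[0,0,0],loss="soft_l1",f_scale=.5,x_scale=.01);v=S.x;c,s=np.cos(NYAW),np.sin(NYAW)
    print(name,{a:len(b) for a,b in E.items()},"d_nest-x,y mm",round((v[0]*c+v[1]*s)*1e3,2),round((-v[0]*s+v[1]*c)*1e3,2),"dyaw",v[2].round(4),"med|r|",np.median(np.abs(f(v))).round(2))
for n in sys.argv[1:]: edges(n)
E
python3 refine.py w2 w3 w7
```

```text
w2 {'x-': 38, 'y+': 40, 'y-': 40} d_nest-x,y mm 4.62 0.07 dyaw -0.0067 med|r| 0.29
w3 {'x-': 38, 'y+': 40, 'y-': 40} d_nest-x,y mm 3.69 0.24 dyaw -0.0087 med|r| 0.25
w7 {'x-': 37, 'y+': 40, 'y-': 39} d_nest-x,y mm 3.67 0.18 dyaw -0.0081 med|r| 0.37
```

```bash
sed -i 's/^NX,NY,NYAW=.*/NX,NY,NYAW=.5478,.0424,1.3094/' h.py
python3 - <<'E'
from h import *
for x,z in((-.0865,.1045),(-.0465,.1045),(-.0465,.0945)): plan(nest(x,-.0385,z),rot=NROT)
E
```

```text
shift/0.02 [-0.016 -0.06   2.873] rotvec/.15 [-0.012 -0.038  0.069]
shift/0.02 [ 1.984 -0.039  2.884] rotvec/.15 [-0.012 -0.038  0.069]
shift/0.02 [ 1.981 -0.038  3.384] rotvec/.15 [-0.012 -0.038  0.069]
```

Request:
servo_tool(motion=[0,-0.06,0.9,-0.01,-0.04,0.07,1,0,0,0.98,0,0,0,1,0,0,1,0,0,0,1,1,0.01,0,0,0,0,1,0.98,0.01,0,0,0,0,1])

```text
t: 17.8
eef_pos: [0.5735, -0.0107, 0.1036]
tool_rot: [-0.001, 0.793, 0.609, -0.0]
contact_force: [0.1, 0.4, -0.6]
gripper_width: 0.544
grasp_force: 63.2
```

Request:
servo_tool(motion=[0,0,0,0,0,0,1])

```text
t: 17.92
eef_pos: [0.574, -0.0091, 0.1045]
tool_rot: [-0.001, 0.792, 0.611, 0.001]
contact_force: [-0.2, 0.2, -0.9]
gripper_width: 0.549
grasp_force: 63.2
```

```bash
python3 - <<'E'
from h import *
for x,z in((-.0465,.1045),(-.0465,.0945)): plan(nest(x,-.0385,z),rot=NROT)
snap("wrist","w8")
E
python3 refine.py w8
```

```text
shift/0.02 [-0.177 -0.005  0.001] rotvec/.15 [ 0.001 -0.013  0.031]
shift/0.02 [-0.178 -0.005  0.501] rotvec/.15 [ 0.001 -0.013  0.031]
w8 {'x-': 36, 'y+': 29, 'y-': 40} d_nest-x,y mm 0.44 0.18 dyaw 0.002 med|r| 0.56
```

Request:
servo_tool(motion=[-0.18,0,0.1,0,0,0.03,1,0,0,0.15,0,0,0,1,0,0,0.1,0,0,0,1,0,0,0.05,0,0,0,1])

```text
t: 18.48
eef_pos: [0.5718, -0.0167, 0.0955]
tool_rot: [-0.0, 0.795, 0.607, -0.001]
contact_force: [-1.9, -0.6, -0.2]
gripper_width: 0.545
grasp_force: 63.4
```

Request:
servo_tool(motion=[0,0,0.05,0,0,0,1,0,0,0.05,0,0,0,1])

```text
t: 18.73
eef_pos: [0.5715, -0.0163, 0.0934]
tool_rot: [-0.001, 0.795, 0.607, -0.001]
contact_force: [-1.1, -0.6, -1.2]
gripper_width: 0.545
grasp_force: 63.2
```

Run:
```python
from h import *
e,r,o=tool();print(e,np.round(o["contact_force"],2),np.round(o["torque"],2));plan(nest(-.0465,-.0385,.0945),rot=NROT)
```

```text
[ 0.57154802 -0.01628457  0.09341261] [-1.07 -0.61 -1.2 ] [0.02 0.26 0.08]
shift/0.02 [ 0.203  0.019 -0.055] rotvec/.15 [-0.014  0.004 -0.029]
```

Request:
servo_tool(motion=[0.2,0.02,0,0,0,-0.03,1,0,0,0.05,0,0,0,1,0,0,0.05,0,0,0,1])

```text
t: 19.1
eef_pos: [0.5732, -0.0122, 0.0915]
tool_rot: [-0.001, 0.793, 0.609, -0.001]
contact_force: [-1.7, 0.4, -0.0]
gripper_width: 0.55
grasp_force: 63.3
```

Request:
servo_tool(motion=[0,0,0.05,0,0,0,1,0,0,0,0,0,0,1])

```text
t: 19.35
eef_pos: [0.5732, -0.0122, 0.0912]
tool_rot: [-0.0, 0.793, 0.609, -0.001]
contact_force: [-3.9, 1.3, 5.7]
gripper_width: 0.546
grasp_force: 64.0
```

```bash
python3 - <<'E'
from h import *
e,r,o=tool();print(e,np.round(o["contact_force"],2),np.round(o["torque"],2));plan(nest(-.0465,-.0385,.0945),rot=NROT)
snap("wrist","w9")
E
python3 refine.py w9
```

```text
[ 0.57317651 -0.01217607  0.09115811] [-3.95  1.34  5.74] [0.14 0.67 0.17]
shift/0.02 [-0.017 -0.006 -0.167] rotvec/.15 [-0.011  0.004  0.004]
w9 {'x-': 32, 'y+': 11, 'y-': 40} d_nest-x,y mm 0.4 0.55 dyaw 0.0065 med|r| 0.28
```

Request:
servo_tool(motion=[0,0,-0.05,0,0,0,0.33,0,0,0,0,0,0,0.33,0,0,-0.5,0,0,0,0.33,0,0,-1,0,0,0,0.33,0,0,-1,0,0,0,0.33])

```text
t: 20.02
eef_pos: [0.5737, -0.0125, 0.1435]
tool_rot: [-0.0, 0.793, 0.609, -0.0]
contact_force: [-0.9, -0.2, 0.8]
gripper_width: 0.67
grasp_force: 0.0
```

Request:
servo_tool(motion=[0,0,-1,0,0,0,0,0,0,-1,0,0,0,0,0,0,-1,0,0,0,0])

```text
t: 20.4
eef_pos: [0.5734, -0.0127, 0.2032]
tool_rot: [-0.0, 0.793, 0.609, -0.001]
contact_force: [0.0, 1.1, 0.2]
gripper_width: 0.998
grasp_force: 0.0
```

```bash
cat > chan.py <<'E'
from h import *
# fit the lower channels: flange-top edges & low-end rim by scanning bright/dark profile -> search best z/y by template-free ascii
import sys
name=sys.argv[1];k,im=load(name);g=im.astype(int).sum(2)//3
for x in (-.05,-.02):
  print("x",x)
  for z in(.038,):
    ys=np.arange(.070,-.0741,-.001);P=proj(k,[nest(x,y,z) for y in ys])
    print(" ".join(f"{int(round(y*1000))}:{g[int(round(v)),int(round(u))] if 0<=v<400 and 0<=u<640 else -1}" for y,(u,v) in zip(ys,P)))
E
python3 - <<'E'
from h import *
snap("wrist","w10",("upward","first"));plan(nest(-.0465,-.0385,.2),rot=NROT)
E
python3 refine.py w10; python3 chan.py w10
```

```text
w10 upward [([310.5, 128.8], 0.61)]
w10 first [([198.9, 132.5], 0.77)]
shift/0.02 [-0.008 -0.053  0.145] rotvec/.15 [ 0.005  0.001 -0.001]
w10 {'x-': 38, 'y+': 40, 'y-': 40} d_nest-x,y mm 2.39 0.09 dyaw 0.0009 med|r| 0.34
x -0.05
70:40 69:41 68:39 67:40 66:40 65:42 64:187 63:186 62:186 61:187 60:186 59:89 58:61 57:61 56:62 55:64 54:63 53:63 52:63 51:85 50:114 49:119 48:119 47:119 46:184 45:188 44:188 43:189 42:189 41:189 40:189 39:189 38:189 37:189 36:190 35:186 34:129 33:79 32:81 31:95 30:156 29:137 28:190 27:189 26:191 25:191 24:191 23:191 22:192 21:192 20:192 19:192 18:192 17:192 16:192 15:167 14:70 13:71 12:71 11:70 10:67 9:130 8:130 7:157 6:192 5:192 4:193 3:193 2:193 1:192 0:192 -1:193 -2:193 -3:193 -4:172 -5:130 -6:131 -7:131 -8:132 -9:131 -10:132 -11:131 -12:131 -13:132 -14:132 -15:131 -16:129 -17:127 -18:129 -19:106 -20:83 -21:111 -22:127 -23:126 -24:126 -25:128 -26:128 -27:126 -28:126 -29:127 -30:126 -31:159 -32:190 -33:190 -34:164 -35:127 -36:127 -37:76 -38:59 -39:59 -40:59 -41:81 -42:125 -43:127 -44:126 -45:124 -46:125 -47:125 -48:125 -49:127 -50:126 -51:127 -52:126 -53:1
[... 517 characters left out ...]
19:193 18:193 17:193 16:193 15:90 14:72 13:72 12:72 11:72 10:79 9:106 8:134 7:133 6:193 5:194 4:193 3:194 2:194 1:194 0:194 -1:193 -2:194 -3:194 -4:193 -5:193 -6:194 -7:194 -8:193 -9:194 -10:193 -11:193 -12:193 -13:194 -14:193 -15:194 -16:193 -17:193 -18:193 -19:156 -20:86 -21:115 -22:131 -23:130 -24:131 -25:194 -26:193 -27:193 -28:194 -29:194 -30:193 -31:193 -32:194 -33:193 -34:193 -35:194 -36:193 -37:194 -38:193 -39:193 -40:193 -41:193 -42:193 -43:192 -44:193 -45:193 -46:192 -47:193 -48:192 -49:192 -50:192 -51:192 -52:192 -53:192 -54:192 -55:191 -56:191 -57:158 -58:91 -59:163 -60:191 -61:191 -62:191 -63:177 -64:162 -65:189 -66:191 -67:190 -68:190 -69:189 -70:157 -71:83 -72:48 -73:46 -74:46
```

Run:
```python
from h import *
x,n,r=slope(RY)
for h in(.15,.081):
    p=DB-.046*x+h*n;print(p.round(4));plan(p,rot=r)
```

```text
[ 0.6013 -0.3605  0.1644]
shift/0.02 [-16.451   5.814   1.931] rotvec/.15 [ 0.228  3.487 -0.832]
[ 0.6059 -0.3263  0.1046]
shift/0.02 [-14.74    5.592   4.918] rotvec/.15 [ 0.228  3.487 -0.832]
```

Request:
servo_tool(motion=[-0.97,0.34,-0.25,0,0,0,0,-0.97,0.34,-0.25,0,0,0,0,-0.97,0.34,-0.25,0,0,0,0,-0.97,0.34,-0.25,0,0,0,0])

```text
t: 21.05
eef_pos: [0.5791, -0.0953, 0.2206]
tool_rot: [-0.001, 0.793, 0.609, -0.001]
contact_force: [0.2, 0.8, 0.1]
gripper_width: 0.999
grasp_force: 0.0
```

Request:
servo_tool(motion=[-0.97,0.34,-0.25,0,0,0,0,-0.97,0.34,-0.25,0,0,0,0,-0.97,0.34,-0.25,0,0,0,0,-0.97,0.34,-0.25,0,0,0,0])

```text
t: 21.55
eef_pos: [0.5855, -0.1773, 0.2408]
tool_rot: [-0.001, 0.793, 0.609, -0.001]
contact_force: [0.7, -0.4, 0.2]
gripper_width: 1.0
grasp_force: 0.0
```

Request:
servo_tool(motion=[-0.97,0.34,0.44,0,0,0,0,-0.97,0.34,0.44,0,0,0,0,-0.97,0.34,0.44,0,0,0,0,-0.97,0.34,0.44,0,0,0,0,-0.97,0.34,0.44,0,0,0,0])

```text
t: 22.18
eef_pos: [0.5936, -0.2804, 0.1967]
tool_rot: [-0.001, 0.793, 0.609, -0.001]
contact_force: [-0.8, 0.5, -0.4]
gripper_width: 0.997
grasp_force: 0.0
```

Request:
servo_tool(motion=[-0.97,0.34,0.44,0,0,0,0,-0.97,0.34,0.44,0,0,0,0,-0.97,0.34,0.44,0,0,0,0,-0.97,0.34,0.44,0,0,0,0])

```text
t: 22.68
eef_pos: [0.5999, -0.3624, 0.1618]
tool_rot: [-0.0, 0.793, 0.609, -0.001]
contact_force: [-0.2, 0.4, 0.4]
gripper_width: 0.999
grasp_force: 0.0
```

Request:
servo_tool(motion=[0,0,0,0.05,0.87,-0.21,0,0,0,0,0.05,0.87,-0.21,0,0,0,0,0.05,0.87,-0.21,0,0,0,0,0.05,0.87,-0.21,0,0,0,0,0,0,0,0])

```text
t: 23.3
eef_pos: [0.5983, -0.3646, 0.16]
tool_rot: [-0.169, 0.729, 0.634, 0.195]
contact_force: [-0.0, -0.0, -0.8]
gripper_width: 0.994
grasp_force: 0.0
```

Run:
```python
from h import *
x,n,r=slope(RY);y=np.cross(n,x)
for h in(.15,.081): plan(DB-.046*x+h*n,rot=r)
k,im=snap("wrist","w11",("downward",));g=im.astype(int).sum(2)//3
print(proj(k,[DB-.07*x+s*.024*y+.026*n for s in(1,-1)]).round(1).tolist())
v=int(proj(k,[DB-.04*x+.026*n])[0][1]);print(v,g[v,220:430:2].tolist())
u=int(proj(k,[DB-.05*x+.026*n])[0][0]);print(u,g[200:300:2,u].tolist(),g[200:300:2,u+20].tolist())
```

```text
shift/0.02 [ 0.303  0.121 -0.079] rotvec/.15 [ 0.016  0.011 -0.029]
shift/0.02 [0.309 0.113 3.371] rotvec/.15 [ 0.016  0.011 -0.029]
w11 downward [([312.6, 117.3], 0.88)]
[[275.8, 245.8], [355.5, 245.3]]
197 [55, 54, 54, 56, 56, 56, 57, 57, 58, 58, 58, 58, 60, 60, 53, 39, 44, 61, 61, 61, 63, 63, 63, 64, 65, 65, 93, 180, 178, 180, 182, 184, 180, 181, 181, 181, 180, 182, 180, 179, 178, 178, 176, 180, 181, 178, 175, 180, 186, 181, 180, 182, 178, 175, 179, 181, 180, 181, 177, 178, 182, 180, 179, 179, 180, 181, 180, 182, 137, 56, 57, 71, 70, 71, 69, 60, 59, 70, 72, 88, 135, 135, 135, 135, 134, 135, 134, 134, 135, 134, 134, 134, 134, 134, 134, 134, 134, 134, 134, 134, 134, 135, 134, 133, 133]
315 [185, 185, 185, 185, 185, 185, 184, 184, 150, 74, 73, 72, 84, 184, 184, 185, 184, 185, 185, 184, 184, 183, 113, 56, 88, 88, 88, 89, 88, 136, 135, 135, 135, 135, 134, 135, 134, 135, 134, 134, 134, 134, 133, 133, 133, 134, 132, 132, 132, 132] [178, 178, 177, 178, 178, 177, 178, 177, 177, 176, 177, 178, 177, 177, 177, 177, 177, 176, 176, 176, 177, 176, 80, 57, 88, 89, 88, 87, 88, 135, 136, 135, 135, 135, 135, 135, 134, 134, 135, 134, 135, 134, 134, 133, 133, 133, 133, 133, 132, 133]
```

Request:
servo_tool(motion=[0.3,0.1,0.85,0.01,0.01,-0.03,0,0,0,0.85,0,0,0,0,0,0,0.85,0,0,0,0,0,0,0.82,0,0,0,0.3,0,0,0,0,0,0,0.3])

```text
t: 24.02
eef_pos: [0.6063, -0.3213, 0.1053]
tool_rot: [-0.171, 0.725, 0.638, 0.195]
contact_force: [-0.0, -0.6, -1.0]
gripper_width: 0.704
grasp_force: 0.0
```

Request:
servo_tool(motion=[0,0,0,0,0,0,1,0,0,0,0,0,0,1,0,0,0,0,0,0,1], grip_force=60)

```text
t: 24.4
eef_pos: [0.6071, -0.3233, 0.1073]
tool_rot: [-0.169, 0.725, 0.638, 0.195]
contact_force: [0.3, 1.1, -0.3]
gripper_width: 0.546
grasp_force: 63.2
```

Run:
```python
from h import *
x,n,r=slope(RY);e,rt,o=tool();print((e-DB)@n,(e-DB)@x,(rt.inv()*r).as_rotvec().round(4),np.round(o["contact_force"],1))
```

```text
0.08176296068509155 -0.04192329467912929 [0.0009 0.0006 0.0055] [ 0.3  1.1 -0.3]
```

Request:
servo_tool(motion=[0,0,-0.5,0,0,0,1,0,0,-1,0,0,0,1,0,0,-1,0,0,0,1,0,0,-1,0,0,0,1])

```text
t: 24.9
eef_pos: [0.6023, -0.3589, 0.1695]
tool_rot: [-0.169, 0.726, 0.638, 0.195]
contact_force: [0.0, 0.3, -1.5]
gripper_width: 0.543
grasp_force: 63.2
```

Request:
servo_tool(motion=[0.5,0,-0.87,0,0,0,1,0.5,0,-0.87,0,0,0,1,0.5,0,-0.87,0,0,0,1,0.5,0,-0.87,0,0,0,1,0.5,0,-0.87,0,0,0,1])

```text
t: 25.52
eef_pos: [0.602, -0.3574, 0.2694]
tool_rot: [-0.17, 0.725, 0.638, 0.195]
contact_force: [-0.2, 1.2, -1.3]
gripper_width: 0.544
grasp_force: 63.2
```

Request:
servo_tool(motion=[0,0,0,-0.05,-0.87,0.22,1,0,0,0,-0.05,-0.87,0.22,1,0,0,0,-0.05,-0.87,0.22,1,0,0,0,-0.05,-0.87,0.22,1])

```text
t: 26.02
eef_pos: [0.6021, -0.3574, 0.2692]
tool_rot: [0.0, 0.794, 0.608, -0.001]
contact_force: [0.2, 0.8, -2.2]
gripper_width: 0.547
grasp_force: 63.2
```

Run:
```python
from h import *
e,rt,o=tool();print(o["gripper_width"])
plan(nest(-.085,.0002,.25),rot=NROT)
k,im=snap("wrist","w12");g=im.astype(int).sum(2)//3
_,i7=load("w7");g7=i7.astype(int).sum(2)//3
print("w7 flange cols",[g7[300:350:1,c].tolist() for c in(260,367)])
print("w12",[g[290:350:1,c].tolist() for c in(262,290,340,367)])
print("w12 row300",g[300,235:395].tolist()); print("row 150",g[150,225:400].tolist())
```

```text
0.546653356915538
shift/0.02 [14.344 -7.834  0.928] rotvec/.15 [-0.007  0.019 -0.016]
w7 flange cols [[108, 107, 107, 108, 108, 107, 108, 107, 108, 108, 107, 117, 155, 174, 173, 172, 173, 172, 172, 172, 172, 171, 173, 171, 173, 172, 172, 172, 108, 73, 69, 70, 69, 70, 70, 70, 69, 69, 70, 69, 68, 69, 69, 68, 68, 69, 69, 68, 68, 64], [109, 108, 108, 108, 109, 108, 108, 108, 107, 108, 108, 107, 108, 107, 107, 107, 107, 108, 107, 107, 107, 107, 106, 106, 106, 106, 106, 106, 82, 71, 71, 69, 70, 69, 70, 70, 69, 69, 69, 69, 69, 68, 68, 68, 69, 68, 70, 68, 68, 63]]
w12 [[136, 136, 136, 136, 135, 135, 135, 135, 135, 135, 135, 134, 134, 133, 135, 134, 133, 133, 133, 134, 134, 134, 133, 133, 132, 132, 133, 133, 132, 131, 131, 132, 131, 131, 131, 131, 131, 131, 131, 131, 135, 145, 146, 146, 145, 145, 145, 145, 144, 144, 144, 144, 144, 144, 144, 143, 144, 144, 144, 134], [137, 137, 138, 137, 137, 137, 136, 136, 136, 136, 135, 135, 136, 135, 135, 135, 134, 135, 134, 134, 135, 134, 134, 135, 134, 134, 135, 134, 133, 133, 133, 132, 133, 132, 132, 132, 132, 133, 133, 132, 138, 146, 147, 147, 147, 147,
[... 1602 characters left out ...]
 220, 220, 220, 221, 221, 221, 221, 221, 221, 221, 222, 221, 221, 221, 222, 222, 222, 222, 222, 222, 222, 222, 222, 221, 221, 222, 222, 222, 222, 222, 222, 222, 222, 222, 223, 222, 223, 223, 222, 223, 222, 222, 223, 223, 222, 222, 222, 223, 223, 223, 222, 223, 223, 223, 223, 223, 223, 223, 223, 223, 223, 223, 223, 223, 223, 223, 222, 223, 223, 222, 222, 222, 223, 223, 222, 222, 222, 223, 222, 222, 222, 222, 223, 222, 223, 222, 222, 222, 222, 222, 221, 222, 222, 222, 222, 221, 222, 221, 221, 221, 221, 221, 221, 221, 221, 221, 221, 221, 220, 221, 221, 221, 220, 220, 220, 220, 221, 220, 168, 107, 107, 106, 140, 157, 156, 156, 156, 156, 156, 156, 156, 155, 155, 155, 154, 155, 154, 155, 154, 154]
```

Run:
```python
from h import *
k,im=load("w10");g=im.astype(int).sum(2)//3
for y,z in((.0605,.038),(.0165,.038),(-.0165,.038),(-.0605,.038),(.045,.016),(-.045,.016)):
    xs=np.arange(-.090,-.0499,.001);P=proj(k,[nest(x,y,z) for x in xs])
    print(y,z," ".join(f"{int(round(-x*1000))}:{g[int(round(v)),int(round(u))]}" for x,(u,v) in zip(xs,P)))
plan(nest(-.085,.0002,.25),rot=NROT)
```

```text
0.0605 0.038 90:128 89:127 88:127 87:128 86:127 85:128 84:128 83:128 82:127 81:127 80:128 79:128 78:109 77:61 76:39 75:163 74:186 73:186 72:186 71:186 70:186 69:186 68:185 67:186 66:186 65:186 64:187 63:187 62:186 61:187 60:187 59:186 58:185 57:187 56:187 55:186 54:187 53:187 52:187 51:187 50:186
0.0165 0.038 90:130 89:131 88:130 87:131 86:131 85:131 84:131 83:132 82:131 81:132 80:132 79:132 78:132 77:60 76:49 75:143 74:187 73:189 72:189 71:190 70:190 69:189 68:190 67:190 66:190 65:190 64:190 63:191 62:190 61:191 60:190 59:191 58:191 57:191 56:191 55:191 54:191 53:192 52:191 51:192 50:192
-0.0165 0.038 90:130 89:130 88:130 87:130 86:130 85:130 84:131 83:131 82:130 81:131 80:131 79:131 78:131 77:51 76:47 75:107 74:188 73:189 72:189 71:190 70:142 69:125 68:125 67:125 66:126 65:125 64:126 63:126 62:126 61:127 60:126 59:127 58:127 57:127 56:126 55:127 54:127 53:127 52:127 51:127 50:127
-0.0605 0.038 90:78 89:78 88:78 87:79 86:79 85:80 84:80 83:79 82:79 81:79 80:79 79:80 78:79 77:41 76:32 75:47 74:122 73:124 72:124 71:124 70:122 69:121 68:122 67:123 66:123 65:122 64:123 63:123 62:123 61:122 60:123 59:123 58:123 57:124 56:123 55:124 54:123 53:123 52:123 51:124 50:124
0.045 0.016 90:130 89:131 88:130 87:108 86:45 85:45 84:137 83:183 82:188 81:189 80:188 79:189 78:189 77:189 76:163 75:87 74:51 73:49 72:49 71:49 70:103 69:187 68:186 67:186 66:187 65:187 64:187 63:188 62:187 61:188 60:188 59:188 58:189 57:188 56:188 55:188 54:188 53:189 52:189 51:189 50:189
-0.045 0.016 90:129 89:129 88:129 87:128 86:57 85:42 84:68 83:188 82:189 81:188 80:188 79:188 78:164 77:126 76:127 75:84 74:53 73:41 72:40 71:41 70:71 69:122 68:123 67:122 66:122 65:123 64:123 63:123 62:122 61:123 60:124 59:124 58:123 57:123 56:123 55:124 54:124 53:124 52:125 51:125 50:125
shift/0.02 [14.181 -7.803  0.913] rotvec/.15 [0.002 0.038 0.01 ]
```

Request:
servo_tool(motion=[0.96,-0.52,0.06,0,0,0,1,0.96,-0.52,0.06,0,0,0,1,0.96,-0.52,0.06,0,0,0,1,0.96,-0.52,0.06,0,0,0,1,0.96,-0.52,0.06,0,0,0,1])

```text
t: 26.7
eef_pos: [0.5764, -0.2504, 0.2623]
tool_rot: [-0.002, 0.794, 0.608, -0.0]
contact_force: [0.5, 0.8, -0.7]
gripper_width: 0.545
grasp_force: 63.2
```

Request:
servo_tool(motion=[0.96,-0.52,0.06,0,0,0,1,0.96,-0.52,0.06,0,0,0,1,0.96,-0.52,0.06,0,0,0,1,0.96,-0.52,0.06,0,0,0,1,0.96,-0.52,0.06,0,0,0,1])

```text
t: 27.32
eef_pos: [0.551, -0.1438, 0.2564]
tool_rot: [-0.001, 0.794, 0.609, -0.0]
contact_force: [-1.1, 0.5, -1.0]
gripper_width: 0.545
grasp_force: 63.2
```

Request:
servo_tool(motion=[0.96,-0.52,0.06,0,0,0,1,0.96,-0.52,0.06,0,0,0,1,0.96,-0.52,0.06,0,0,0,1,0.96,-0.52,0.06,0,0,0,1,0.96,-0.52,0.06,0,0,0,1])

```text
t: 27.95
eef_pos: [0.5256, -0.0376, 0.2506]
tool_rot: [-0.001, 0.794, 0.609, -0.0]
contact_force: [0.9, 0.3, -1.4]
gripper_width: 0.548
grasp_force: 63.2
```

Request:
servo_tool(motion=[0,0,0,0,0,0,1])

```text
t: 28.08
eef_pos: [0.5256, -0.0366, 0.2507]
tool_rot: [-0.001, 0.792, 0.61, -0.0]
contact_force: [-0.6, -0.3, -1.4]
gripper_width: 0.545
grasp_force: 63.2
```

```bash
python3 - <<'E'
from h import *
plan(nest(-.085,.0002,.14),rot=NROT); snap("wrist","w13")
E
python3 refine.py w13
```

```text
shift/0.02 [-0.153  0.056  5.535] rotvec/.15 [-0.017 -0.009  0.016]
w13 {'x-': 36, 'y+': 40, 'y-': 40} d_nest-x,y mm 0.27 0.15 dyaw 0.0017 med|r| 0.28
```

Request:
servo_tool(motion=[-0.1,0.05,1,-0.01,0,0.01,1,0,0,1,0,0,0,1,0,0,1,0,0,0,1,0,0,1,0,0,0,1,0,0,1,0,0,0,1])

```text
t: 28.75
eef_pos: [0.5267, -0.0424, 0.1499]
tool_rot: [-0.0, 0.795, 0.607, -0.0]
contact_force: [0.1, 0.4, -1.6]
gripper_width: 0.543
grasp_force: 63.2
```

Request:
servo_tool(motion=[0,0,0.9,0,0,0,1,0.6,0,0,0,0,0,1,0.6,0,0,0,0,0,1,0.6,0,0,0,0,0,1,0,0,0,0,0,0,1])

```text
t: 29.38
eef_pos: [0.5365, -0.0045, 0.1334]
tool_rot: [-0.0, 0.793, 0.609, 0.001]
contact_force: [-0.3, -1.2, -1.1]
gripper_width: 0.542
grasp_force: 63.2
```

Request:
servo_tool(motion=[0,0,0,0,0,0,1])

```text
t: 29.5
eef_pos: [0.5358, -0.0065, 0.1329]
tool_rot: [-0.0, 0.794, 0.608, -0.0]
contact_force: [0.5, 0.5, -1.6]
gripper_width: 0.546
grasp_force: 63.2
```

```bash
python3 - <<'E'
from h import *
plan(nest(-.046,.0003,.1315),rot=NROT); k,im=snap("wrist","w14")
print(tool()[2]["contact_force"])
e,r,_=tool();c,s=np.cos(NYAW),np.sin(NYAW);print("nest y of tcp",-(e[0]-NX)*s+(e[1]-NY)*c)
g=im.astype(int).sum(2)//3
for x in(-.06,-.055):
    ys=np.arange(.070,-.0741,-.001);P=proj(k,[nest(x,y,.038) for y in ys])
    print(x," ".join(f"{int(round(y*1000))}:{g[int(round(v)),int(round(u))] if 0<=v<400 and 0<=u<640 else -1}" for y,(u,v) in zip(ys,P)))
E
python3 refine.py w14
```

```text
shift/0.02 [ 0.217 -0.068  0.068] rotvec/.15 [-0.004 -0.003 -0.016]
[-0.64646497 -0.36025502 -0.62042721]
nest y of tcp -0.0010232496450280903
-0.06 70:35 69:35 68:36 67:36 66:36 65:156 64:193 63:192 62:193 61:193 60:193 59:150 58:62 57:61 56:62 55:62 54:63 53:63 52:85 51:110 50:111 49:110 48:116 47:178 46:174 45:176 44:170 43:42 42:42 41:42 40:43 39:47 38:68 37:68 36:69 35:69 34:67 33:66 32:60 31:44 30:44 29:85 28:128 27:127 26:128 25:130 24:133 23:131 22:130 21:128 20:130 19:129 18:128 17:129 16:129 15:129 14:130 13:130 12:128 11:128 10:127 9:127 8:128 7:126 6:125 5:129 4:129 3:129 2:127 1:126 0:125 -1:127 -2:134 -3:131 -4:129 -5:129 -6:129 -7:130 -8:129 -9:127 -10:125 -11:125 -12:126 -13:128 -14:127 -15:127 -16:129 -17:127 -18:125 -19:126 -20:126 -21:128 -22:128 -23:126 -24:126 -25:124 -26:125 -27:126 -28:127 -29:126 -30:126 -31:128 -32:88 -33:35 -34:34 -35:49 -36:58 -37:59 -38:59 -39:58 -40:57 -41:58 -42:42 -43:32 -44:32 -45:29 -46:31 -47:57 -48:62 -49:61 -50:61 -51:61 -52:60 -53:54 -54:54 -55:53 -56:55 -57:53 -58:54 -59:103 -60:121 -61:121 -62:120 -63:120 -64:124 -65:120 -66:25 
[... 475 characters left out ...]
129 8:129 7:128 6:128 5:131 4:132 3:130 2:128 1:127 0:126 -1:129 -2:135 -3:133 -4:131 -5:131 -6:131 -7:131 -8:131 -9:128 -10:127 -11:127 -12:129 -13:130 -14:128 -15:128 -16:129 -17:128 -18:127 -19:127 -20:129 -21:129 -22:129 -23:127 -24:127 -25:126 -26:127 -27:128 -28:128 -29:129 -30:127 -31:128 -32:128 -33:99 -34:61 -35:61 -36:61 -37:60 -38:60 -39:76 -40:121 -41:124 -42:124 -43:123 -44:124 -45:125 -46:125 -47:124 -48:124 -49:125 -50:124 -51:127 -52:125 -53:55 -54:56 -55:54 -56:55 -57:53 -58:55 -59:54 -60:121 -61:121 -62:121 -63:121 -64:126 -65:118 -66:24 -67:24 -68:25 -69:23 -70:23 -71:23 -72:24 -73:23 -74:22
w14 {'x-': 34, 'y+': 40, 'y-': 39} d_nest-x,y mm 0.36 0.22 dyaw 0.0027 med|r| 0.42
```

Request:
servo_tool(motion=[0.2,-0.06,0.15,0,0,-0.01,1,0,0,0.2,0,0,0,1,0,0,0.1,0,0,0,1,0,0,0,0,0,0,1,0,0,0,0,0,0,1])

```text
t: 30.18
eef_pos: [0.5357, -0.0022, 0.1236]
tool_rot: [-0.001, 0.794, 0.608, 0.0]
contact_force: [0.3, 0.5, -1.6]
gripper_width: 0.544
grasp_force: 63.2
```

```bash
cat > st.py <<'E'
from h import *
e,r,o=tool();plan(nest(-.046,.0002,.0975),rot=NROT);print("z",e[2].round(4),"F",np.round(o["contact_force"],1),"T",np.round(o["torque"],2),"t",o["t"])
c,s=np.cos(NYAW),np.sin(NYAW);d=e[:2]-[NX,NY];print("nest xy",(d[0]*c+d[1]*s).round(4),(-d[0]*s+d[1]*c).round(4))
E
python3 st.py; python3 st.py
```

```text
shift/0.02 [ 1.100e-02 -1.000e-03  1.307e+00] rotvec/.15 [-0.006 -0.005 -0.008]
z 0.1236 F [ 0.3  0.5 -1.6] T [-0.04  0.01 -0.01] t 30.175
nest xy -0.0462 0.0002
shift/0.02 [ 1.100e-02 -1.000e-03  1.307e+00] rotvec/.15 [-0.006 -0.005 -0.008]
z 0.1236 F [ 0.3  0.5 -1.6] T [-0.04  0.01 -0.01] t 30.175
nest xy -0.0462 0.0002
```

Exactly on position. Feeling downwards.

Request:
servo_tool(motion=[0,0,0.1,0,0,0,1,0,0,0.1,0,0,0,1,0,0,0.1,0,0,0,1,0,0,0.1,0,0,0,1,0,0,0,0,0,0,1])

```text
t: 30.8
eef_pos: [0.5355, -0.0021, 0.1154]
tool_rot: [-0.001, 0.794, 0.609, -0.0]
contact_force: [-0.9, 0.5, -0.2]
gripper_width: 0.546
grasp_force: 63.2
```

```bash
python3 st.py
```

```text
shift/0.02 [0.01  0.009 0.896] rotvec/.15 [-0.009 -0.005 -0.007]
z 0.1154 F [-0.9  0.5 -0.2] T [-0.03  0.03 -0.02] t 30.8
nest xy -0.0462 0.0004
```

Request:
servo_tool(motion=[0,0,0.15,0,0,0,1,0,0,0.15,0,0,0,1,0,0,0.15,0,0,0,1,0,0,0.15,0,0,0,1,0,0,0,0,0,0,1])

```text
t: 31.42
eef_pos: [0.5355, -0.0021, 0.1033]
tool_rot: [-0.001, 0.794, 0.609, -0.0]
contact_force: [0.5, -0.1, -2.0]
gripper_width: 0.544
grasp_force: 63.2
```

```bash
python3 st.py
```

```text
shift/0.02 [0.009 0.011 0.291] rotvec/.15 [-0.01  -0.005 -0.007]
z 0.1033 F [ 0.5 -0.1 -2. ] T [-0.06  0.02  0.02] t 31.425
nest xy -0.0462 0.0004
```

Request:
servo_tool(motion=[0,0,0.1,0,0,0,1,0,0,0.1,0,0,0,1,0,0,0.05,0,0,0,1,0,0,0.05,0,0,0,1,0,0,0,0,0,0,1])

```text
t: 32.05
eef_pos: [0.5356, -0.0021, 0.0976]
tool_rot: [-0.001, 0.794, 0.608, 0.0]
contact_force: [0.4, 0.4, -1.5]
gripper_width: 0.543
grasp_force: 63.2
```

```bash
python3 st.py
```

```text
shift/0.02 [0.008 0.003 0.003] rotvec/.15 [-0.007 -0.006 -0.007]
z 0.0976 F [ 0.4  0.4 -1.5] T [-0.06  0.02 -0.01] t 32.05
nest xy -0.0462 0.0003
```

Request:
servo_tool(motion=[0,0,0.06,0,0,0,1,0,0,0.06,0,0,0,1,0,0,0,0,0,0,1])

```text
t: 32.42
eef_pos: [0.5357, -0.002, 0.0972]
tool_rot: [0.0, 0.794, 0.608, -0.0]
contact_force: [-7.4, -0.5, 21.2]
gripper_width: 0.544
grasp_force: 65.9
```

```bash
python3 st.py
```

```text
shift/0.02 [ 0.002 -0.001 -0.014] rotvec/.15 [-0.002  0.004 -0.007]
z 0.0972 F [-7.4 -0.5 21.2] T [-0.17  1.87  0.05] t 32.425
nest xy -0.046 0.0002
```

Home at the predicted height. Releasing.

Request:
servo_tool(motion=[0,0,-0.1,0,0,0,1,0,0,0,0,0,0,0.33,0,0,0,0,0,0,0.33,0,0,-0.5,0,0,0,0.33,0,0,-1,0,0,0,0.33])

```text
t: 33.05
eef_pos: [0.5352, -0.0021, 0.1277]
tool_rot: [-0.001, 0.793, 0.609, -0.001]
contact_force: [0.3, -0.0, -0.2]
gripper_width: 0.669
grasp_force: 0.0
```

Request:
servo_tool(motion=[0,0,-1,0,0,0,0,0,0,-1,0,0,0,0,0,0,-1,0,0,0,0,0,0,-1,0,0,0,0,0,0,-1,0,0,0,0])

```text
t: 33.67
eef_pos: [0.5359, -0.0022, 0.2295]
tool_rot: [-0.0, 0.794, 0.609, 0.001]
contact_force: [-0.4, -0.2, -0.7]
gripper_width: 0.999
grasp_force: 0.0
```

Run:
```python
from h import *
e,r,o=tool();print(e,o["q"])
k,im=snap("wrist","w15");g=im.astype(int).sum(2)//3
for x in(-.05,-.02):
    ys=np.arange(.064,-.0641,-.001);P=proj(k,[nest(x,y,.042) for y in ys])
    print(x," ".join(f"{int(round(y*1000))}:{g[int(round(v)),int(round(u))]}" for y,(u,v) in zip(ys,P)))
for y,z in((.045,.016),(-.0,.042),(-.01,.042),(-.045,.016)):
    xs=np.arange(-.090,-.0499,.001);P=proj(k,[nest(x,y,z) for x in xs])
    print(y,z," ".join(f"{int(round(-x*1000))}:{g[int(round(v)),int(round(u))]}" for x,(u,v) in zip(xs,P)))
for n in("guard","start_box","guard_lip","start"):
    for c in("top","side"):
        bot.read_camera(c);print(c,n,[(np.round(d["uv"],1).tolist(),round(d["p"],2)) for d in bot.boxes_of(c,n)][:3])
# red guard blob and yellow box in top and side
for c in("top","side"):
    im=bot.read_camera(c);h=cv2.cvtColor(im,cv2.COLOR_RGB2HSV);m=(((h[...,0]<6)|(h[...,0]>174))&(h[...,1]>170)&(h[...,2]>90)).astype(np.uint8)
    w=np.zeros_like(m)
    if c=="top": w[150:220,170:260]=1
    else: w[240:330,200:280]=1
    cs,_=cv2.findContours(m*w,cv2.RETR_EXTERNAL,cv2.CHAIN_APPROX_NONE);cc=max(cs,key=cv2.contourArea)
    print(c,"red",cv2.contourArea(cc),cv2.approxPolyDP(cc,2.0,True).reshape(-1,2).tolist(),cv2.minAreaRect(cc))
```

```text
[ 0.53585352 -0.0021624   0.22949592] [ 0.36552385  0.39872977 -0.58973463  1.92962959  0.27974057  0.8934959
 -0.62730836]
-0.05 64:179 63:179 62:180 61:179 60:179 59:179 58:101 57:60 56:60 55:59 54:69 53:97 52:113 51:114 50:115 49:143 48:181 47:180 46:180 45:181 44:180 43:181 42:180 41:180 40:181 39:181 38:181 37:153 36:90 35:87 34:140 33:181 32:181 31:182 30:181 29:181 28:118 27:118 26:119 25:120 24:120 23:121 22:120 21:121 20:120 19:122 18:124 17:122 16:122 15:121 14:120 13:121 12:121 11:121 10:121 9:120 8:120 7:119 6:119 5:118 4:120 3:120 2:120 1:117 0:116 -1:121 -2:123 -3:119 -4:120 -5:120 -6:118 -7:117 -8:117 -9:120 -10:119 -11:119 -12:118 -13:117 -14:118 -15:121 -16:121 -17:118 -18:119 -19:117 -20:118 -21:120 -22:118 -23:120 -24:121 -25:118 -26:119 -27:119 -28:118 -29:116 -30:115 -31:115 -32:116 -33:116 -34:110 -35:60 -36:66 -37:86 -38:105 -39:118 -40:116 -41:114 -42:114 -43:116 -44:115 -45:117 -46:118 -47:116 -48:116 -49:116 -50:117 -51:117 -52:118 -53:118 -54:87 -55:53 -56:54 -57:54 -58:60 -59:114 -60:113 -61:114 -62:116 -63:117 -64:117
-0.02 64:179 63:180 62:179 61:179 60:
[... 1972 characters left out ...]
3:114 62:113 61:114 60:113 59:115 58:114 57:115 56:114 55:115 54:114 53:115 52:115 51:114 50:115
top guard [([209.3, 180.3], 0.56)]
side guard [([243.4, 274.9], 0.7)]
top start_box [([213.2, 181.9], 0.98)]
side start_box [([241.6, 292.2], 0.94)]
top guard_lip [([205.8, 181.6], 0.79), ([213.0, 185.2], 0.26)]
side guard_lip []
top start []
side start [([295.7, 195.7], 0.31)]
top red 672.5 [[214, 161], [189, 178], [197, 195], [200, 196], [225, 178]] ((206.8845672607422, 179.07691955566406), (22.188007354736328, 34.11406326293945), 56.3099365234375)
side red 769.0 [[230, 260], [225, 287], [228, 298], [227, 291], [230, 289], [249, 289], [252, 295], [253, 259]] ((239.0, 278.5), (39.0, 28.0), 90.0)
```

Bundle is seated: upper end about 72 mm, lower ends about 70.5 mm from centre, and the contact height was right. Now to the start box.

Request:
servo_tool(motion=[0.98,-0.47,-0.9,0,0,0,0,0.98,-0.47,-0.9,0,0,0,0,0.98,-0.47,-0.9,0,0,0,0,0.98,-0.47,-0.9,0,0,0,0,0.98,-0.47,0,0,0,0,0])

```text
t: 35.25
eef_pos: [0.5161, 0.1067, 0.3019]
tool_rot: [0.0, 0.793, 0.609, 0.002]
contact_force: [0.7, 0.5, -0.8]
gripper_width: 0.999
grasp_force: 0.0
```

Request:
servo_tool(motion=[0.98,-0.47,0,0,0,0,0,0.98,-0.47,0,0,0,0,0,0.98,-0.47,0,0,0,0,0,0.98,-0.47,0,0,0,0,0,0.98,-0.47,0,0,0,0,0])

```text
t: 35.88
eef_pos: [0.4953, 0.2131, 0.3004]
tool_rot: [-0.001, 0.793, 0.609, 0.0]
contact_force: [-0.1, 0.1, -0.5]
gripper_width: 1.005
grasp_force: 0.0
```

Request:
servo_tool(motion=[0.98,-0.47,0,0,0,0,0,0.98,-0.47,0,0,0,0,0,0.98,-0.47,0,0,0,0,0,0.98,-0.47,0,0,0,0,0])

```text
t: 36.38
eef_pos: [0.4791, 0.2985, 0.3006]
tool_rot: [-0.001, 0.793, 0.609, 0.0]
contact_force: [-0.8, 0.0, -0.1]
gripper_width: 1.001
grasp_force: 0.0
```

Request:
servo_tool(motion=[0,0,0,0,0,-0.95,0,0,0,0,0,0,-0.95,0,0,0,0,0,0,-0.95,0,0,0,0,0,0,-0.95,0,0,0,0,0,0,-0.95,0])

```text
t: 37.0
eef_pos: [0.4793, 0.2978, 0.3005]
tool_rot: [-0.0, 0.529, 0.848, 0.0]
contact_force: [-0.8, 0.6, 0.6]
gripper_width: 0.998
grasp_force: 0.0
```

Request:
servo_tool(motion=[0,0,0,0,0,-0.95,0,0,0,0,0,0,0,0])

```text
t: 37.25
eef_pos: [0.4795, 0.2976, 0.3003]
tool_rot: [-0.001, 0.47, 0.883, 0.001]
contact_force: [-0.4, -0.0, -0.3]
gripper_width: 1.005
grasp_force: 0.0
```

```bash
cat > box.py <<'E'
from h import *
def red(name):
    k,im=load(name);h=cv2.cvtColor(im,cv2.COLOR_BGR2HSV);m=(((h[...,0]<6)|(h[...,0]>174))&(h[...,1]>150)&(h[...,2]>60)).astype(np.uint8)
    cs,_=cv2.findContours(m,cv2.RETR_EXTERNAL,cv2.CHAIN_APPROX_NONE);c=max(cs,key=cv2.contourArea);print(name,"area",cv2.contourArea(c),cv2.approxPolyDP(c,2,True).reshape(-1,2).tolist())
    my=((h[...,0]>15)&(h[...,0]<33)&(h[...,1]>150)&(h[...,2]>60)).astype(np.uint8);cs,_=cv2.findContours(my,cv2.RETR_EXTERNAL,cv2.CHAIN_APPROX_NONE)
    for y in sorted(cs,key=cv2.contourArea)[-2:]: print(" yellow",cv2.contourArea(y),cv2.approxPolyDP(y,2,True).reshape(-1,2).tolist())
    P=onz(k,c.reshape(-1,2),.0945);r=cv2.minAreaRect((P[:,:2]*1000).astype(np.float32));print(" rect mm",np.round(r[0],1),np.round(r[1],1),r[2])
    Q=onz(k,cv2.approxPolyDP(c,2,True).reshape(-1,2),.0945);print(" corners",(Q[:,:2]*1000).round(1).tolist())
E
python3 - <<'E'
from box import *
snap("wrist","b1",("guard","guard_lip","start_box"));red("b1");e,r,o=tool();print(e,r.as_matrix()[:,0].round(3),o["q"])
E
```

```text
b1 guard [([302.7, 308.8], 0.74), ([360.9, 87.0], 0.63)]
b1 guard_lip [([360.2, 83.9], 0.79)]
b1 start_box [([356.7, 77.2], 0.6)]
b1 area 7675.0 [[399, 33], [327, 35], [328, 143], [395, 142]]
 yellow 505.5 [[359, 349], [341, 332], [309, 355]]
 yellow 1411.5 [[175, 5], [176, 21], [172, 23], [177, 29], [172, 27], [180, 43], [178, 45], [177, 41], [177, 47], [199, 55], [201, 50], [207, 52], [214, 17]]
 rect mm [469.4 379.5] [55.1 80.9] 34.730926513671875
 corners [[468.2, 427.8], [425.1, 396.9], [470.6, 331.8], [514.3, 362.1]]
[0.47970477 0.29707618 0.29986891] [-0.557  0.831  0.001] [ 0.02484022  0.43647202 -0.89080186  1.7842734   0.37641397  1.10147213
 -0.40343068]
```

```bash
cat >> h.py <<'E'
BYAW=2.178;BD=np.array([np.cos(BYAW),np.sin(BYAW),0]);HG=np.array([.4463,.4127,.056])
BROT=R.from_matrix(np.c_[BD,[np.sin(BYAW),-np.cos(BYAW),0],[0,0,-1]])
def gp(front,z): return HG*[1,1,0]-BD*front+[0,0,z]
E
python3 - <<'E'
from h import *
plan(gp(.063,.20),rot=BROT);plan(gp(.063,.133),rot=BROT)
E
```

```text
shift/0.02 [2.577 1.884 4.996] rotvec/.15 [ 0.001 -0.007 -0.11 ]
shift/0.02 [2.574 1.883 8.346] rotvec/.15 [ 0.001 -0.007 -0.11 ]
```

Request:
servo_tool(motion=[0.86,0.63,0.5,0,0,-0.11,0,0.86,0.63,0.5,0,0,0,0,0.86,0.63,1,0,0,0,0,0,0,1,0,0,0,0,0,0,1,0,0,0,0])

```text
t: 38.08
eef_pos: [0.4817, 0.3601, 0.2184]
tool_rot: [-0.0, 0.463, 0.886, -0.0]
contact_force: [0.0, -0.1, 0.2]
gripper_width: 1.003
grasp_force: 0.0
```

Request:
servo_tool(motion=[0,0,1,0,0,0,0,0,0,0,0,0,0,0])

```text
t: 38.33
eef_pos: [0.4812, 0.3593, 0.1977]
tool_rot: [-0.001, 0.463, 0.886, -0.001]
contact_force: [0.2, -0.0, 0.2]
gripper_width: 1.004
grasp_force: 0.0
```

Run:
```python
from box import *
plan(gp(.063,.133),rot=BROT);snap("wrist","b2");red("b2");e,r,o=tool();print(e)
k1,_=load("b1");k2,_=load("b2")
```

```text
shift/0.02 [0.035 0.099 3.233] rotvec/.15 [-0.024 -0.004  0.006]
b2 area 15948.5 [[373, 106], [264, 107], [267, 221], [271, 259], [367, 258]]
 yellow 0.0 [[65, 23]]
 yellow 0.0 [[36, 14]]
 rect mm [469.6 379.7] [54.2 81.5] 34.857826232910156
 corners [[468.3, 427.9], [425.2, 397.3], [458.1, 348.9], [471.8, 331.6], [514.5, 362.1]]
[0.48161735 0.36011339 0.19895982]
```

Request:
servo_tool(motion=[0.03,0.08,0.8,0,0,0,0,0,0,0.8,0,0,0,0,0,0,0.8,0,0,0,0,0,0,0.8,0,0,0,0,0,0,0,0,0,0,0])

```text
t: 39.0
eef_pos: [0.4819, 0.3617, 0.1339]
tool_rot: [-0.001, 0.462, 0.887, -0.001]
contact_force: [-0.3, -0.9, 1.2]
gripper_width: 1.002
grasp_force: 0.0
```

Request:
servo_tool(motion=[0,0,0,0,0,0,1,0,0,0,0,0,0,1,0,0,0,0,0,0,1,0,0,0,0,0,0,1], grip_force=20)

```text
t: 39.5
eef_pos: [0.4824, 0.3623, 0.1365]
tool_rot: [-0.0, 0.463, 0.886, 0.0]
contact_force: [-3.4, -2.4, 6.3]
gripper_width: 0.631
grasp_force: 23.6
```

Run:
```python
from h import *
e,r,o=tool();print(np.round(o["contact_force"],1),np.round(o["torque"],2));plan(gp(.063,.133),rot=BROT)
# arc of tcp relative to current: grasp point TCP-0.054 below
f=(HG-e)@BD;z=e[2]-.050-.056;ra=np.hypot(f,z);a0=np.arctan2(z,f);print(f,z,ra,a0)
prev=(f,z)
for th in np.arange(.15,1.36,.15):
    q=(ra*np.cos(a0+th),ra*np.sin(a0+th));print(th.round(2),"tx",((prev[0]-q[0])/.02).round(2),"tz",(-(q[1]-prev[1])/.02).round(2));prev=q
```

```text
[-3.4 -2.4  6.3] [-0.43  0.61 -0.3 ]
shift/0.02 [-0.052 -0.044  0.175] rotvec/.15 [ 0.    -0.006  0.008]
0.06195806304124529 0.030506413930525646 0.06906115309436626 0.45752658952346387
0.15 tx 0.26 tz -0.45
0.3 tx 0.33 tz -0.4
0.45 tx 0.38 tz -0.35
0.6 tx 0.43 tz -0.29
0.75 tx 0.47 tz -0.22
0.9 tx 0.5 tz -0.15
1.05 tx 0.51 tz -0.07
1.2 tx 0.52 tz 0.01
1.35 tx 0.51 tz 0.08
```

Request:
servo_tool(motion=[0.26,0,-0.45,0,0,0,1,0.33,0,-0.4,0,0,0,1,0.38,0,-0.35,0,0,0,1])

```text
t: 39.88
eef_pos: [0.4714, 0.3778, 0.16]
tool_rot: [-0.0, 0.463, 0.887, -0.0]
contact_force: [1.2, -1.9, -4.7]
gripper_width: 0.629
grasp_force: 22.6
```

Request:
servo_tool(motion=[0.43,0,-0.29,0,0,0,1,0.47,0,-0.22,0,0,0,1])

```text
t: 40.12
eef_pos: [0.4611, 0.3927, 0.1702]
tool_rot: [-0.0, 0.463, 0.886, -0.0]
contact_force: [1.0, -3.8, -3.7]
gripper_width: 0.627
grasp_force: 23.6
```

Run:
```python
from box import *
snap("wrist","b3");red("b3");e,r,o=tool();print(e,np.round(o["contact_force"],1),np.round(o["torque"],2))
f=(HG-e)@BD;z=e[2]-.106;print(np.arctan2(z,f)-.4575,np.hypot(f,z))
```

```text
b3 area 27085.5 [[253, 139], [242, 248], [238, 336], [387, 336], [389, 325], [373, 139]]
 yellow 13.5 [[249, 150], [243, 155], [249, 155]]
 yellow 18.0 [[376, 150], [377, 155], [383, 155]]
 rect mm [459.5 394.4] [75.2 96.9] 34.83182144165039
 corners [[411.2, 419.8], [433.4, 375.1], [456.6, 333.4], [517.2, 375.6], [514.0, 381.2], [452.4, 448.5]]
[0.45996829 0.39423229 0.17091663] [ 0.4 -5.4  2.5] [-1.67 -0.26 -0.12]
0.7732703131728751 0.0688590923106348
```

Request:
servo_tool(motion=[0.5,0,-0.15,0,0,0,1,0.51,0,-0.07,0,0,0,1,0.52,0,0.01,0,0,0,1,0.51,0,0.08,0,0,0,1,0.5,0,0.15,0,0,0,1])

```text
t: 40.8
eef_pos: [0.4317, 0.4347, 0.17]
tool_rot: [-0.0, 0.463, 0.887, -0.0]
contact_force: [0.2, -5.1, -0.0]
gripper_width: 0.628
grasp_force: 23.4
```

Request:
servo_tool(motion=[0,0,0,0,0,0,0,0,0,0,0,0,0,0,0,0,0,0,0,0,0])

```text
t: 41.18
eef_pos: [0.4324, 0.435, 0.17]
tool_rot: [-0.001, 0.463, 0.887, 0.001]
contact_force: [-1.2, 0.2, -0.0]
gripper_width: 0.999
grasp_force: 0.0
```

Run:
```python
from box import *
snap("wrist","b4");red("b4");e,r,o=tool();print(e,np.round(o["contact_force"],1),np.round(o["torque"],2))
f=(HG-e)@BD;z=e[2]-.106;print(np.arctan2(z,f)-.4575,np.hypot(f,z))
```

```text
b4 area 13601.0 [[236, 186], [238, 192], [247, 194], [244, 224], [244, 286], [377, 287], [375, 195], [385, 190], [384, 185]]
 yellow 0.0 [[10, 223]]
 yellow 0.0 [[0, 220]]
 rect mm [427.6 439.6] [64.7 49.5] 34.80076217651367
 corners [[387.3, 441.1], [389.4, 439.3], [393.1, 440.8], [399.4, 428.2], [415.7, 401.8], [467.4, 437.1], [439.1, 472.2], [441.3, 476.5], [439.6, 478.0]]
[0.43241756 0.43481534 0.16986435] [ 0.3 -0.2  0.7] [-0.03  0.01  0.03]
1.501035080681418 0.06898538436837225
```

Request:
servo_tool(motion=[0,0,-1,0,0,0,0,0,0,-1,0,0,0,0,0,0,-1,0,0,0,0,-1,0,-1,0,0,0,1,-1,0,0,0,0,0,1])

```text
t: 41.85
eef_pos: [0.4559, 0.4022, 0.2521]
tool_rot: [0.0, 0.462, 0.887, 0.002]
contact_force: [0.2, 1.0, -0.5]
gripper_width: 0.606
grasp_force: 0.0
```

Request:
servo_tool(motion=[-0.95,0,0,0,0,0,1,0,0,0,0,0,0,1,0,0,0,0,0,0,1])

```text
t: 42.22
eef_pos: [0.4654, 0.3863, 0.2489]
tool_rot: [-0.001, 0.462, 0.887, 0.0]
contact_force: [0.2, 0.5, 0.2]
gripper_width: 0.003
grasp_force: 0.0
```

Run:
```python
from box import *
e,r,o=tool();print(e,o["gripper_width"]);plan(gp(.033,.2),rot=BROT)
for c,nm in(("wrist","b5"),("top","t5"),("side","s5")):
    k,im=snap(c,nm,("guard","start_top"));h=cv2.cvtColor(im,cv2.COLOR_RGB2HSV)
    w=np.zeros(im.shape[:2],np.uint8);P=proj(k,[gp(.033,.06)])[0];print(c,"pred",P.round(1));cv2.circle(w,tuple(int(a) for a in P),40 if c!="wrist" else 90,1,-1)
    m=((h[...,0]>45)&(h[...,0]<85)&(h[...,1]>150)&(h[...,2]>40)).astype(np.uint8)*w
    n,l,st,ce=cv2.connectedComponentsWithStats(m);print(" green",[(st[i].tolist(),ce[i].round(1).tolist()) for i in range(1,n) if st[i][4]>15])
    mr=(((h[...,0]<6)|(h[...,0]>174))&(h[...,1]>150)&(h[...,2]>60)).astype(np.uint8);w2=np.zeros_like(w);cv2.circle(w2,tuple(int(a) for a in P),60 if c!="wrist" else 200,1,-1)
    n,l,st,ce=cv2.connectedComponentsWithStats(mr*w2);print(" red",[(st[i].tolist(),ce[i].round(1).tolist()) for i in range(1,n) if st[i][4]>40])
    # expected open-guard points: lip mid & wall-bottom at 1.9
    for th in(0,1.9):
        F=-BD*np.cos(th)+np.array([0,0,np.sin(th)]);U=BD*np.sin(th)+np.array([0,0,np.cos(th)])
        print("  th",th,"lip end",proj(k,[HG+.081*F+.04*U+s*.027*np.array([-BD[1],BD[0],0]) for s in(1,-1)]).round(0).tolist())
```

```text
[0.46540549 0.38631172 0.24894231] 0.0027341599707173913
shift/0.02 [-0.026 -0.029  2.447] rotvec/.15 [-0.006 -0.013  0.014]
b5 guard [([312.1, 88.5], 0.72), ([191.5, 352.6], 0.27)]
b5 start_top [([313.5, 193.7], 0.66)]
wrist pred [312.7 189.8]
 green [([295, 178, 37, 35, 956], [313.2, 195.3])]
 red [([264, 43, 100, 103, 7957], [313.4, 85.5])]
  th 0 lip end [[275.0, 268.0], [351.0, 268.0]]
  th 1.9 lip end [[262.0, 42.0], [363.0, 42.0]]
t5 guard []
t5 start_top [([460.5, 144.4], 0.75)]
top pred [209.5 182. ]
 green []
 red []
  th 0 lip end [[227.0, 179.0], [215.0, 160.0]]
  th 1.9 lip end [[172.0, 213.0], [159.0, 193.0]]
s5 guard [([239.7, 306.5], 0.69), ([318.0, 204.6], 0.32)]
s5 start_top []
side pred [241.2 285.2]
 green [([234, 277, 14, 12, 136], [240.7, 282.8])]
 red [([220, 289, 33, 32, 864], [236.6, 304.5])]
  th 0 lip end [[254.0, 256.0], [229.0, 257.0]]
  th 1.9 lip end [[247.0, 306.0], [218.0, 307.0]]
```

Run:
```python
from h import *
kw,_=load("b5");ks,_=load("s5");x,err=tri([kw,ks],[(313.2,195.3),(240.7,282.8)]);print(x,err,"front of hinge",(HG-x)@BD,"plane .064:",onz(kw,[(313.2,195.3)],.064),gp(.033,.064))
plan([x[0],x[1],x[2]+.0726+.008],rot=BROT);e,_,o=tool();print(e)
```

```text
[0.46740985 0.38337915 0.06430704] 0.00026022673179154155 front of hinge 0.036124371251701974 plane .064: [[0.46731348 0.38309175 0.064     ]] [0.46512892 0.38559886 0.064     ]
shift/0.02 [-0.175 -0.018  5.228] rotvec/.15 [ 0.    -0.009  0.015]
[0.4657785  0.38635304 0.24947155]
```

Request:
servo_tool(motion=[-0.13,-0.02,1,0,0,0,1,0,0,1,0,0,0,1,0,0,1,0,0,0,1,0,0,1,0,0,0,1,0,0,1,0,0,0,1])

```text
t: 43.3
eef_pos: [0.4669, 0.3839, 0.1478]
tool_rot: [-0.001, 0.462, 0.887, 0.0]
contact_force: [0.2, -0.9, 3.2]
gripper_width: 0.001
grasp_force: 1.4
```

Request:
servo_tool(motion=[0,0,0.3,0,0,0,1,0,0,0.2,0,0,0,1,0,0,0.1,0,0,0,1,0,0,0,0,0,0,1])

```text
t: 43.8
eef_pos: [0.4666, 0.3841, 0.1429]
tool_rot: [0.002, 0.463, 0.887, -0.001]
contact_force: [-12.3, -16.8, 49.6]
gripper_width: 0.001
grasp_force: 24.8
```

Bottomed out; releasing upward.

Request:
servo_tool(motion=[0,0,-0.5,0,0,0,1,0,0,-1,0,0,0,1,0,0,-1,0,0,0,1,0,0,-1,0,0,0,1,0,0,-1,0,0,0,1])

```text
t: 44.42
eef_pos: [0.4672, 0.3839, 0.229]
tool_rot: [-0.001, 0.463, 0.887, 0.001]
contact_force: [-0.4, -0.0, 0.2]
gripper_width: 0.003
grasp_force: 0.0
```

Request:
servo_tool(motion=[0,0,0,0,0,0,1])

```text
t: 44.55
eef_pos: [0.4677, 0.3846, 0.2295]
tool_rot: [0.0, 0.463, 0.887, 0.002]
contact_force: [0.4, -0.9, -0.7]
gripper_width: 0.003
grasp_force: 0.0
```

Run:
```python
from box import *
k,im=snap("wrist","b6",("guard","start_top"));red("b6");e,_,o=tool();print(e,np.round(o["contact_force"],1))
h=cv2.cvtColor(im,cv2.COLOR_RGB2HSV);m=((h[...,0]>45)&(h[...,0]<85)&(h[...,1]>150)&(h[...,2]>40)).astype(np.uint8);n,l,st,ce=cv2.connectedComponentsWithStats(m);print([(st[i].tolist(),ce[i].round(1)) for i in range(1,n) if st[i][4]>200])
print("pred button",proj(k,[[.4673,.3831,.064]]))
for th in(1.6,1.9):
    F=-BD*np.cos(th)+np.array([0,0,np.sin(th)]);U=BD*np.sin(th)+np.array([0,0,np.cos(th)]);print(th,proj(k,[HG+.081*F+.04*U]))
kt,im=snap("top","t6",("downward","first","upward","nest"))
# compare the bundle between top pictures: predicted outline of upper channel web (z .042)
g=im.astype(int).sum(2)//3
P=proj(kt,[nest(x,y,.042) for x in(-.07,.04) for y in(.024,-.024)]);print(P.round(1).tolist())
```

```text
b6 guard [([310.2, 78.2], 0.67)]
b6 start_top [([311.8, 195.8], 0.57)]
b6 area 9650.5 [[256, 31], [255, 36], [260, 50], [259, 122], [272, 144], [275, 145], [267, 123], [344, 122], [346, 127], [350, 127], [346, 130], [346, 145], [349, 145], [362, 121], [360, 51], [365, 31]]
 yellow 0.0 [[8, 110]]
 yellow 117.0 [[278, 124], [278, 127], [344, 127], [344, 124], [324, 124], [317, 127]]
 rect mm [425.6 443. ] [60.8 62.4] 34.85124969482422
 corners [[383.4, 451.6], [384.3, 449.2], [390.5, 444.7], [411.2, 411.3], [424.3, 404.9], [426.1, 405.5], [415.3, 413.5], [451.7, 439.4], [454.3, 437.8], [456.2, 439.1], [455.3, 436.4], [460.5, 429.3], [462.0, 430.4], [459.9, 445.9], [436.1, 475.8], [432.2, 485.7]]
[0.46691695 0.38338848 0.22680947] [ 0.4  0.6 -0.1]
[([292, 181, 39, 37, 1147], array([310.8, 198.8]))]
pred button [[310.91312681 198.8706727 ]]
1.6 [[309.62581064  74.71057023]]
1.9 [[309.73828074  29.60145295]]
t6 downward [([359.0, 151.7], 0.93)]
t6 first [([351.6, 170.5], 0.77), ([462.1, 229.1], 0.73)]
t6 upward [([358.7, 133.5], 0.76)]
t6 nest [([326.7, 142.3], 0.92)]
[[375.6, 169.5], [381.0, 150.8], [332.5, 157.1], [338.0, 138.6]]
```

```bash
python3 -c "
from station import bot
print(bot.hand_in())"
```

```text
the job is handed in; nothing more can be done
None
```

The job is handed in with all three channels bundled in the nest, the guard open at its stop, and the green button pressed to its stop and released. The upper channel's end sits about 1.5 mm out of line with the lower two, and the wrist force peaked near 50 N on the press, about 45 s in.

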